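# Clamp the middle-length tube in a vee jig with a leaning screw clamp

### The job

Clamp the 160 mm tube, the middle-length one of the three in the wooden rack, in the grey vee jig: slide it along the two vees, under the clamp, until its end is up against the jig's end plate, and let go of it. Then turn the leaning clamp knob clockwise until its sprung pad is pressing firmly on the tube, its spring clearly squeezed, but stop before the spring bottoms and the screw is overtightened; the thin tube would be crushed. Leave the other two tubes lying in the rack.

Things in the scene. Friction and masses are not known exactly. Their poses are not given: they have to be found in the camera images.
- jig: Grey steel jig bolted to the bench; position and yaw vary. Origin on the bench under its middle; z up, y along its vees, x pointing away from the side to which its clamp leans (the left, seen from the robot); y points mostly away from the robot. Base plate 120 x 200 x 14 mm. Two upright 90 degree vees, each 20 mm wide along y, at y = -45 and +84 mm; between them it is open down to the base plate.
- tube_seat (a point): Where the centre of the 160 mm tube lies when it is in both vees with its end against the end plate: (0, 18, 75) mm in the jig's frame. Axes as the jig. The screw overhangs the tube's near end: enter with the tube 27 mm or more off in +y, about 5 mm above the vees, then slide it in -y under the pad.
- stop_face (a point): Point where the tube's end meets the end plate: (0, -62, 75) mm in the jig's frame, axes as the jig. The plate is 8 mm thick (y = -70 to -62 mm), 44 mm wide, and leans with the clamp, ending 72 mm up the screw axis.
- far_vee (a point): Point on the tube's axis over the middle of the far vee: (0, 84, 75) mm in the jig's frame, axes as the jig. A seated tube ends 14 mm beyond it. The vees reach no higher than 5 mm above the tube's axis.
- screw_foot (a point): Where the screw's axis crosses the tube's axis: (0, -45, 75) mm in the jig's frame, axes as the jig. The screw leans 35 degrees from vertical toward the jig's -x: its outward direction is (-0.574, 0, 0.819). Its fixed nut, 34 x 34 x 24 mm, is on that axis 48 to 72 mm from here.
- knob_grip (a point): Centre of the clamp knob, on the screw axis: round, fluted, black, 40 mm diameter, 34 mm tall (17 mm either way). Site z axis = screw axis, outward. Clockwise seen from outside screws it in, 24 mm per turn (3.82 mm per rad), the knob travelling along. It is 130 mm from screw_foot fully out, starts 0 to 1.2 rad in; the pad meets the tube at 114 mm.
- pad_face (a point): Centre of the pad's lower face, on the screw axis; z axis outward. Rubber pad, 16 mm diameter, sprung under the screw: it gives 6 mm, from 10 N at first touch plus 10 N per mm to 70 N as the spring bottoms; then the force climbs steeply. The screw takes 0.3 N m to turn, plus 0.0038 N m per newton on the pad, and stays where it is left.
- pad: The same sprung pad as a part; origin and axes as point pad_face.
- tube_160_mid (a point): Centre of the tube to be clamped: plain aluminium, 30 mm diameter, 160 mm long, about 0.16 kg; x axis along the tube. It lies in the rack, along the rack's x, its centre 45 mm above the bench.
- tube_160: The same tube; origin on its surface, below its centre as it lies at the start; x axis along the tube.
- tube_120_mid (a point): Centre of the shorter look-alike: aluminium, 30 mm diameter, 120 mm long; lies in the rack and stays there.
- tube_200_mid (a point): Centre of the longer look-alike: aluminium, 30 mm diameter, 200 mm long; lies in the rack and stays there.
- rack: Low wooden rack fixed to the bench; position and yaw vary. Origin on the bench under its middle. Two rails along its y, 14 mm thick, at x = -40 and +40 mm, tops 30 mm high, with blocks to 44 mm between the three places at y = -70, 0, +70 mm. Tubes lie across the rails along x, which one where varies. Between the rails it is free down to 10 mm.
Not all that is in view belongs to the job. What is shaped like the tube_160 but blue, green or purple is not meant.

How it is judged:
On the way, in this order (a step that is already met when the one before it is completed fails the run):
1. the 160 mm tube lies in both vees with its end against the end plate, let go (x of tube_160_mid in the frame of jig between -0.004 and 0.004 m and y of tube_160_mid in the frame of jig between 0.012 and 0.024 m and z of tube_160_mid in the frame of jig between 0.07 and 0.079 m and angle between the x axis of tube_160 and the y axis of jig, either way round below 0.06 rad and contact force between the fingers and tube_160 below 0.5 N), for 0.2 s.
2. the pad presses on the tube with more than 20 N (contact force between pad and tube_160 above 20 N), for 0.2 s.
At the end, for the whole second after the job is handed in: The 160 mm tube is at rest in both vees (axis within 4 mm of its seat sideways, within 4 to 5 mm in height, square to within 3 degrees), its end within 6 mm of the end plate, released, and the pad presses on it with 20 to 110 N. The other two tubes are still in the rack (all of step 1 and contact force between pad and tube_160 between 20 and 110 N and linear speed of tube_160 below 0.01 m/s); the robot touches nothing.
It fails at once if the screw is overtightened: the pad presses on the tube with more than 110 N (contact force between pad and tube_160 above 110 N).
It fails at once if the 120 mm tube is taken or knocked out of its place (moved more than 25 mm) (distance of tube_120_mid from where it was at the start of the episode above 0.025 m).
It fails at once if the 200 mm tube is taken or knocked out of its place (moved more than 25 mm) (distance of tube_200_mid from where it was at the start of the episode above 0.025 m).
It also fails if it takes over 72 s, if anything falls off the work surface, if the arm or the gripper's body presses on something with over 40 N, if the wrist force passes 120 N, or if a joint passes its speed limit or range.

### The arm

A 6-joint arm with a two-finger parallel gripper is mounted at the origin on the work surface. World frame = base frame: x ahead of the robot, y to its left, z up, the work surface at z = 0. Lengths are in m, angles in rad, forces in N, time in s.
With the tool pointing down it reaches from about 0.25 to 0.725 m from the base axis. Payload 4 kg.
Tool frame: the origin (TCP) lies on the centre line of the jaws, within the pads' length; the fingertips stand 14 mm ahead of it and the grasp point (between the pads) lies 5 mm behind it; z points along the fingers, x is the direction in which the jaws open and shut, and the axes are right-handed (so a half turn about z gives the same grasp; the last joint's range is limited). The gripper opens to 85 mm and grips with 20 to 120 N. Pads are 22 mm wide; open, the fingers measure 114 mm over their backs; the gripper's body (76 mm by 85 mm) begins 54 mm behind the grasp point. The pads swing forward as they close: fully open they stand 13 mm farther back than shut.
Start: joints at [-1.345, 0.241, 0.005, 1.335, 0, 1.571], TCP at [0.112, -0.487, 0.245] pointing down, gripper open.
Joint ranges: [-2.72, 2.72], [-1.05, 1.87], [-1.09, 1.28], [-1.99, 2.15], [-1.42, 1.44], [-3.14, 3.14]. Speed limits (rad/s): [2.79, 2.79, 3.14, 3.14, 3.14, 3.14].

### API

Orientations are given as a unit quaternion [x, y, z, w].
In Python, from workcell import bot gives the robot as it stands.
- The arm moves only by the tool play_rows, never from a script. Its argument "motion" is a list of rows, each an object with "fingers": the closure, from -1 (fully open) to 1 (shut), so that 0 is half open; "translation": the shift along the tool's x, y, z in cm, a list of three; "roll": the turn about the tool's z in degrees. A call has 1 to 20 rows; each row is the pose to reach, as a shift and turn from the pose commanded when the call began, along the tool's axes at that moment; what a row does not reach only later rows make up. A row lasts 1/12 s, in which the tool goes at most 41.7 mm and 7.16 degrees, less where a joint would pass 70% of its speed; a pose out of reach is approached as far as the arm can. A call with a gripper value outside its range is refused whole. The fingers move at their own pace and stop on an object; the grip force is fixed at half the most. Time passes only in rows, so rows that repeat a pose let the fingers close. It gives the time, the measured TCP pose, the force and the opening at its end, in the units of the state.
- bot.get_obs(): the state, without advancing time (a new reading comes with each control period).
- bot.camera(name): name is "side" or "top" or "wrist"; returns a dict with "pixels" (384x512x3 uint8, red, green, blue), "intrinsics" (3x3 intrinsics, pixels), "world_to_cam" (4x4, takes a point from world to camera coordinates). Camera axes: x right, y down, z forward; pixel columns grow to the right and rows downward; lengths in m; the calibration is good to about 2 mm. The wrist camera is an equidistant fisheye: a pixel r from the principal point sees the ray r / f radians off the axis. A picture is of the moment at which its call begins. There is no depth.
- bot.job_done(): hands the job in, once; it reports no verdict.
The state is a dict: "clock": time; "joint_pos": joint angles; "joint_vel": joint speeds; "tau": joint torques, N m; "eef_pos": TCP position; "tool_rot": TCP orientation; "ft_force": force on the tool from outside, world axes, zero at the start; "ft_torque": the same for the moment, N m; "grip_width": finger opening in m.
Only numpy, scipy, OpenCV 4.12 (cv2) and the standard library are available. Lean on these libraries where they do the work, as an engineer would, in place of code of your own. Each camera call takes 0.05 s, during which the arm holds its last target. There are 200 camera calls.

## Working session

There is one attempt and no reset: what is moved stays moved. The work goes in short steps, Python scripts to look and compute and a tool call to move; the robot and the scene stay as the last step left them, time stands still between calls to the robot, and variables do not carry over. Pictures are saved under pics/ and viewed, about 8 in all and at most 12, crops included, and the job is handed in when it is done.

Besides the shell and the picture viewer there is one more tool, called after "Call:" as name(argument=value, ...) on one line, values as JSON. play_rows: Moves the arm, as the interface text tells. Its arguments: {"type":"object","properties":{"motion":{"type":"array","items":{"type":"object","properties":{"fingers":{"type":"number"},"translation":{"type":"array","items":{"type":"number"}},"roll":{"type":"number"}}}}},"required":["motion"]}

```bash
ls; mkdir -p pics; python3 - <<'E'
from workcell import bot
import cv2,pickle
d={}
for n in("side","top"):
    c=bot.camera(n); d[n]=c; print(n,c["intrinsics"].tolist(),c["world_to_cam"].round(4).tolist())
    cv2.imwrite(f"pics/{n}0.png",c["pixels"][:,:,::-1])
pickle.dump(d,open("cams.pkl","wb"))
print(bot.get_obs())
E
```

```text
pics
side [[354.43151130382074, 0.0, 256.5834100909557], [0.0, 354.43151130382074, 188.6898339229597], [0.0, 0.0, 1.0]] [[-0.983, -0.1834, 0.003, 0.4635], [-0.1207, 0.6347, -0.7633, 0.2042], [0.1381, -0.7507, -0.6461, 0.9709], [0.0, 0.0, 0.0, 1.0]]
top [[467.4295343244922, 0.0, 258.31132964081814], [0.0, 467.4295343244922, 191.99586267526638], [0.0, 0.0, 1.0]] [[0.0181, -0.9998, 0.0017, -0.0931], [-0.9855, -0.0181, -0.169, 0.4917], [0.169, 0.0014, -0.9856, 1.5582], [0.0, 0.0, 0.0, 1.0]]
{'clock': 0.1, 'joint_pos': array([-1.34500108e+00,  2.41338441e-01,  3.87992685e-03,  1.33519539e+00,
       -7.79572972e-06,  1.57079524e+00]), 'joint_vel': array([ 0.00112411, -0.00170778,  0.00258278, -0.00065703, -0.00050147,
       -0.00021307]), 'tau': array([ 6.80981611e-04, -3.73138475e+01,  2.53009254e+01,  1.08694355e-02,
        3.74464832e-05,  7.31598846e-06]), 'eef_pos': array([ 0.11182042, -0.48679448,  0.24450955]), 'tool_rot': array([ 7.82266418e-01, -6.22943327e-01, -7.28986176e-04, -5.75533109e-04]), 'ft_force': array([-0.76117472,  0.18856615, -0.69936034]), 'ft_torque': array([-0.05735143,  0.02194906, -0.04142865]), 'grip_width': 0.08521589726661279}
```

View pics/top0.png

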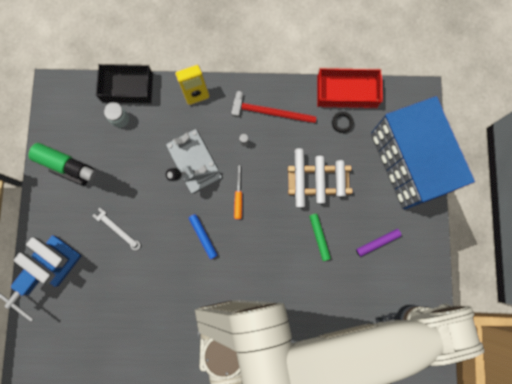

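View pics/side0.png

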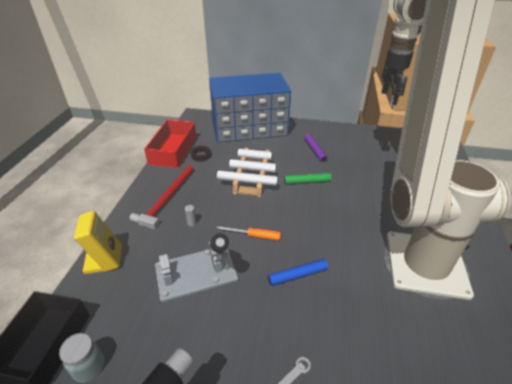

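The top view (image up = +x, left = +y) shows three aluminium tubes in the rack at about (300,178), (320,180) and (341,178), longest to shortest. The jig is at about (193,160) with its black knob at (173,174). The side view agrees. These could be mistaken for the target:
- 200 mm tube at top (300,178)
- 120 mm tube at top (341,178)
- blue rod at (203,236)
- green rod at (320,237)
- purple rod at (379,242)

I choose the middle aluminium tube at (320,180) and will check it in a close crop.

```bash
python3 - <<'E'
import pickle,cv2,numpy as np
d=pickle.load(open("cams.pkl","rb"))
def crop(n,x,y,w,h,s):
    im=d[n]["pixels"][y:y+h,x:x+w,::-1]; return cv2.resize(im,None,fx=s,fy=s,interpolation=cv2.INTER_CUBIC)
a=crop("top",160,120,80,60+20,5);b=crop("top",280,140,80,80,5)
c=crop("side",145,225,100,75,4);e=crop("side",210,140,100,75,4)
out=np.zeros((600,800,3),np.uint8)
out=np.vstack([np.hstack([a[:300+100],b]),np.hstack([c,e])]); print(out.shape)
cv2.imwrite("pics/m1.png",out[:600] if out.shape[0]<=600 else cv2.resize(out,(683,600)))
cv2.imwrite("pics/m1.png",cv2.resize(out,None,fx=600/700,fy=600/700))
E
```

```text
(700, 800, 3)
```

View pics/m1.png

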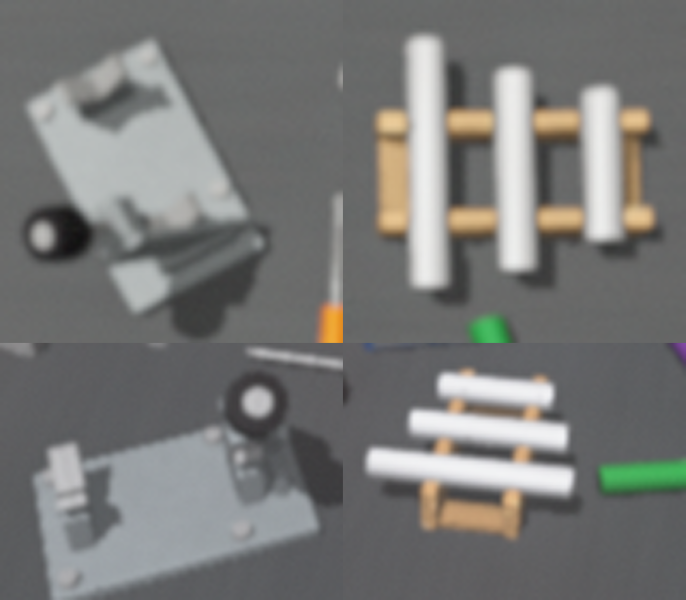

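The crop confirms three bare aluminium tubes. The middle one runs in the top image from (319.7,156.3) to (320.6,202.5). The jig plate's corners are at top (196,129), (166,144.5), (192,193) and (222,176).

```bash
cat > h.py <<'E'
import numpy as np,pickle
from scipy.optimize import least_squares
d=pickle.load(open("cams.pkl","rb"))
def proj(n,P):
    c=d[n]; P=np.atleast_2d(P); q=P@c["world_to_cam"][:3,:3].T+c["world_to_cam"][:3,3]; q=q@c["intrinsics"].T; return q[:,:2]/q[:,2:]
def place(p,L):
    c,s=np.cos(p[2]),np.sin(p[2]); L=np.atleast_2d(L); return L@np.array([[c,s,0],[-s,c,0],[0,0,1]])+[p[0],p[1],0]
E
python3 - <<'E'
from h import *
J=[("top",(60,100,14),(196.2,129.3)),("top",(-60,100,14),(166.3,144.5)),("top",(-60,-100,14),(192,193)),("top",(60,-100,14),(221.8,176)),
("side",(60,100,14),(155.2,265)),("side",(-60,100,7),(159.6,299.4)),("side",(-60,-100,14),(237.8,279.6))]
f=lambda p:np.concatenate([(proj(n,place(p,np.array(l)/1e3))[0]-u) for n,l,u in J])
r=least_squares(f,[.5,.15,.4],loss="soft_l1");print("jig",r.x,f(r.x).reshape(-1,2).round(1).tolist())
a=np.array([-.574,0,.819])
for s in(.130,.1254):print("knob",s,[proj(n,place(r.x,np.array([0,-.045,.075])+a*s)).round(1).tolist() for n in("top","side")])
print("seat",place(r.x,[0,.018,.075]))
# tube: axis ends
T=[("top",(80,0,50),(319.7,156.3)),("top",(-80,0,50),(320.6,202.5)),("side",(80,0,45),(229.5,162.5)),("side",(-80,0,45),(275.3,167.1))]
g=lambda p:np.concatenate([(proj(n,place(p,np.array(l)/1e3))[0]-u) for n,l,u in T])
q=least_squares(g,[.5,-.2,0]);print("tube",q.x,g(q.x).reshape(-1,2).round(1).tolist())
E
```

```text
jig [ 0.60778948  0.14614425 -1.06665502] [[-0.1, -1.0], [-0.5, -1.0], [-1.0, -0.3], [-0.2, 0.9], [-0.5, -3.5], [0.8, 1.0], [0.6, -2.1]]
knob 0.13 [[[171.5, 170.7]], [[214.1, 243.7]]]
knob 0.1254 [[[172.5, 170.6]], [[214.0, 244.0]]]
seat [[0.6235501  0.15483926 0.075     ]]
tube [ 0.54123519 -0.29510601  0.01827193] [[-0.0, -0.1], [0.1, -0.5], [0.6, 0.2], [-0.1, 0.2]]
```

Call:
play_rows(motion=[{"fingers": 0,"translation": [-4.45,-23.5,0],"roll": 11.9},{"fingers": 0,"translation": [-8.9,-47.1,0],"roll": 11.9},{"fingers": 0,"translation": [-8.9,-47.1,0],"roll": 11.9},{"fingers": 0,"translation": [-8.9,-47.1,0],"roll": 11.9},{"fingers": 0,"translation": [-8.9,-47.1,0],"roll": 11.9},{"fingers": 0,"translation": [-8.9,-47.1,0],"roll": 11.9},{"fingers": 0,"translation": [-8.9,-47.1,0],"roll": 11.9},{"fingers": 0,"translation": [-8.9,-47.1,0],"roll": 11.9},{"fingers": 0,"translation": [-8.9,-47.1,0],"roll": 11.9},{"fingers": 0,"translation": [-8.9,-47.1,0],"roll": 11.9},{"fingers": 0,"translation": [-8.9,-47.1,0],"roll": 11.9},{"fingers": 0,"translation": [-8.9,-47.1,0],"roll": 11.9},{"fingers": 0,"translation": [-8.9,-47.1,0],"roll": 11.9},{"fingers": 0,"translation": [-8.9,-47.1,0],"roll": 11.9},{"fingers": 0,"translation": [-8.9,-47.1,0],"roll": 11.9},{"fingers": 0,"translation": [-8.9,-47.1,0],"roll": 11.9}])

```text
clock: 1.43
eef_pos: [0.5499, -0.2957, 0.2451]
tool_rot: [0.713, -0.701, -0.0, 0.0]
ft_force: [0.1, -0.1, -0.4]
grip_width: 0.0426
```

```bash
python3 - <<'E'
from workcell import bot
import cv2,pickle
c=bot.camera("wrist"); pickle.dump(c,open("w1.pkl","wb")); print(c["intrinsics"].tolist(),c["world_to_cam"].round(4).tolist())
cv2.imwrite("pics/w1.png",cv2.resize(c["pixels"][:,:,::-1],(800,600),interpolation=cv2.INTER_CUBIC)); print(bot.get_obs())
E
```

```text
[[297.3186396354542, 0.0, 255.58359322949522], [0.0, 297.3186396354542, 190.050138197106], [0.0, 0.0, 1.0]] [[0.016, -0.9999, -0.001, -0.3047], [-0.9652, -0.0157, 0.2611, 0.4919], [-0.2611, -0.0032, -0.9653, 0.5195], [0.0, 0.0, 0.0, 1.0]]
{'clock': 1.4833, 'joint_pos': array([-4.93698794e-01,  4.96447144e-01,  3.78505046e-01,  1.45334273e+00,
       -1.99687601e-04,  2.63162921e+00]), 'joint_vel': array([-0.00454702, -0.00407283,  0.00413602, -0.0004097 ,  0.00144462,
        0.00178953]), 'tau': array([ 4.48629605e-01, -4.92077851e+01,  2.56892073e+01, -1.10988342e-02,
        1.86203158e-02, -1.51637392e-03]), 'eef_pos': array([ 0.54980377, -0.29594182,  0.24543788]), 'tool_rot': array([ 7.12833751e-01, -7.01332997e-01, -2.06564156e-04,  1.64194059e-04]), 'ft_force': array([-0.18653219,  1.2781236 , -0.36922531]), 'ft_torque': array([-0.01697074,  0.02390239,  0.01384017]), 'grip_width': 0.04333715613194611}
```

View pics/w1.png

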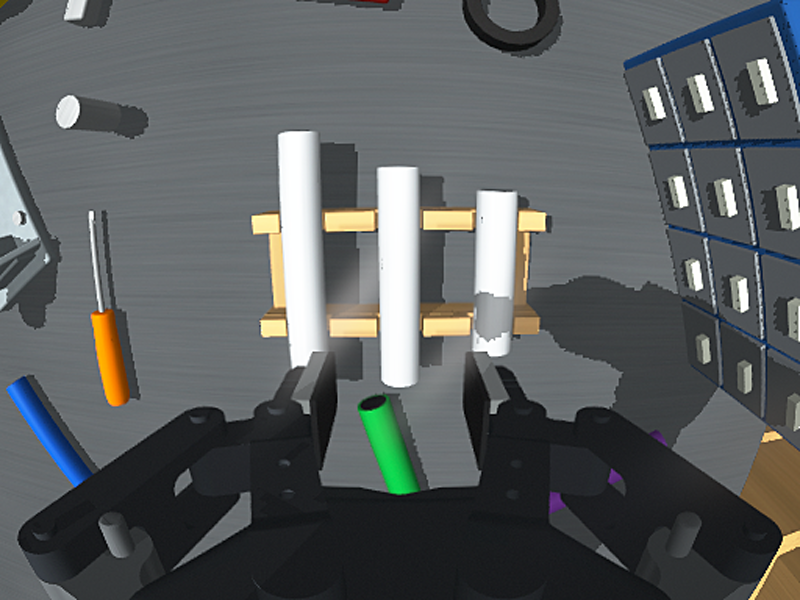

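The wrist view shows the middle tube under the jaws, from (398,167) to (399,385) in the 800-wide picture. Its neighbours are longer on the left and shorter on the right, so the choice stands.

```bash
cat >> h.py <<'E'
def fproj(c,P):
    P=np.atleast_2d(P); q=P@c["world_to_cam"][:3,:3].T+c["world_to_cam"][:3,3]; K=c["intrinsics"]
    h=np.hypot(q[:,0],q[:,1]); t=np.arctan2(h,q[:,2]); return np.c_[K[0,2]+K[0,0]*t*q[:,0]/h, K[1,2]+K[1,1]*t*q[:,1]/h]
def delta(o,tgt,heading=None):
    "TCP target -> translation cm, roll deg, for current obs o"
    from scipy.spatial.transform import Rotation as R
    r=R.from_quat(o["tool_rot"]); h=np.degrees(np.arctan2(*r.as_matrix()[[1,0],0])); roll=0 if heading is None else (h-heading+180)%360-180
    return (r.inv().apply(np.array(tgt)-o["eef_pos"])*100).round(2).tolist(), round(roll,2), round(h,2)
E
python3 - <<'E'
from h import *
from workcell import bot
c=pickle.load(open("w1.pkl","rb")); M=c["world_to_cam"]; print("cam",-M[:3,:3].T@M[:3,3])
k=1.5625
T=[((80,0,60),(398,167)),((-80,0,50),(399.5,386))]
g=lambda p:np.concatenate([(fproj(c,place(p,np.array(l)/1e3))[0]-np.array(u)/k) for l,u in T])
q=least_squares(g,[.54,-.295,0]);print("tube",q.x,g(q.x).round(2))
for p in(.541,-.295,.0183),tuple(q.x): print([(fproj(c,place(p,np.array(l)/1e3))[0]*k).round(0).tolist() for l in((80,0,60),(80,-15,45),(80,15,45),(-80,15,45),(-80,-15,45))])
x,y,t=q.x; g=.010
print(delta(bot.get_obs(),[x+g*np.cos(t),y+g*np.sin(t),.040],np.degrees(t)-90))
E
```

```text
cam [ 0.61531366 -0.29521473  0.3727182 ]
tube [ 0.53901616 -0.29573404  0.02219901] [ 0.01  1.12 -0.01 -1.43]
[[397.0, 166.0], [419.0, 166.0], [376.0, 166.0], [379.0, 379.0], [418.0, 379.0]]
[[398.0, 169.0], [420.0, 169.0], [377.0, 169.0], [380.0, 381.0], [419.0, 381.0]]
([-0.04, 0.07, 20.54], np.float64(-0.34), np.float64(-89.07))
```

Call:
play_rows(motion=[{"fingers": 0,"translation": [0,0,4],"roll": -0.3},{"fingers": 0,"translation": [0,0,8],"roll": -0.3},{"fingers": 0,"translation": [0,0,12],"roll": -0.3},{"fingers": 0,"translation": [0,0,15],"roll": -0.3},{"fingers": 0,"translation": [0,0,18],"roll": -0.3},{"fingers": 0,"translation": [0,0,20],"roll": -0.3},{"fingers": 0,"translation": [0,0,20.5],"roll": -0.3},{"fingers": 0,"translation": [0,0,20.5],"roll": -0.3},{"fingers": 0,"translation": [0,0,20.5],"roll": -0.3},{"fingers": 1,"translation": [0,0,20.5],"roll": -0.3},{"fingers": 1,"translation": [0,0,20.5],"roll": -0.3},{"fingers": 1,"translation": [0,0,20.5],"roll": -0.3},{"fingers": 1,"translation": [0,0,20.5],"roll": -0.3},{"fingers": 1,"translation": [0,0,20.5],"roll": -0.3},{"fingers": 1,"translation": [0,0,20.5],"roll": -0.3},{"fingers": 1,"translation": [0,0,20.5],"roll": -0.3},{"fingers": 1,"translation": [0,0,20.5],"roll": -0.3}])

```text
clock: 2.9
eef_pos: [0.5525, -0.2962, 0.043]
tool_rot: [0.715, -0.699, 0.002, -0.0]
ft_force: [-1.2, -0.7, 6.9]
grip_width: 0.0284
```

Call:
play_rows(motion=[{"fingers": 1,"translation": [0,0,-2],"roll": 0},{"fingers": 1,"translation": [0,0,-5],"roll": 0},{"fingers": 1,"translation": [0,0,-9],"roll": 0},{"fingers": 1,"translation": [0,0,-13],"roll": 0},{"fingers": 1,"translation": [-2,0,-17],"roll": 0},{"fingers": 1,"translation": [-5,0,-20],"roll": -4},{"fingers": 1,"translation": [-8,0.5,-22.5],"roll": -8},{"fingers": 1,"translation": [-11.3,0.7,-25],"roll": -12},{"fingers": 1,"translation": [-15,0.9,-27],"roll": -16},{"fingers": 1,"translation": [-19,1.2,-28.5],"roll": -20},{"fingers": 1,"translation": [-23,1.5,-28.7],"roll": -24},{"fingers": 1,"translation": [-27,1.8,-28.7],"roll": -27.6},{"fingers": 1,"translation": [-31,2.1,-28.7],"roll": -27.6},{"fingers": 1,"translation": [-35,2.3,-28.7],"roll": -27.6},{"fingers": 1,"translation": [-38,2.3,-28.7],"roll": -27.6},{"fingers": 1,"translation": [-39.5,2.3,-28.7],"roll": -27.6},{"fingers": 1,"translation": [-39.5,2.3,-28.7],"roll": -27.6},{"fingers": 1,"translation": [-39.5,2.3,-28.7],"roll": -27.6},{"fingers": 1,"translation": [-39.5,2.3,-28.7],"roll": -27.6}])

```text
clock: 4.48
eef_pos: [0.5187, 0.0987, 0.3274]
tool_rot: [0.861, -0.508, 0.0, 0.0]
ft_force: [0.3, -1.4, -2.1]
grip_width: 0.0283
```

```bash
python3 - <<'E'
from workcell import bot
import cv2,pickle
c=bot.camera("wrist"); pickle.dump(c,open("w2.pkl","wb")); print(c["world_to_cam"].round(4).tolist())
cv2.imwrite("pics/w2.png",cv2.resize(c["pixels"][:,:,::-1],(800,600),interpolation=cv2.INTER_CUBIC)); o=bot.get_obs(); print(o["eef_pos"],o["tool_rot"],o["grip_width"],o["ft_force"],o["joint_pos"])
E
```

```text
[[0.4831, -0.8755, -0.0004, -0.1642], [-0.8454, -0.4666, 0.2599, 0.4292], [-0.2278, -0.1253, -0.9656, 0.5868], [0.0, 0.0, 0.0, 1.0]]
[0.51882542 0.09831059 0.32739025] [ 8.61049424e-01 -5.08521242e-01  1.13580950e-04  1.54374470e-04] 0.0283397789542109 [-0.38225527 -0.03866066 -1.16000682] [ 1.87475977e-01  2.80588360e-01  2.69301417e-01  1.55954255e+00
 -3.81875213e-04  2.82520539e+00]
```

View pics/w2.png

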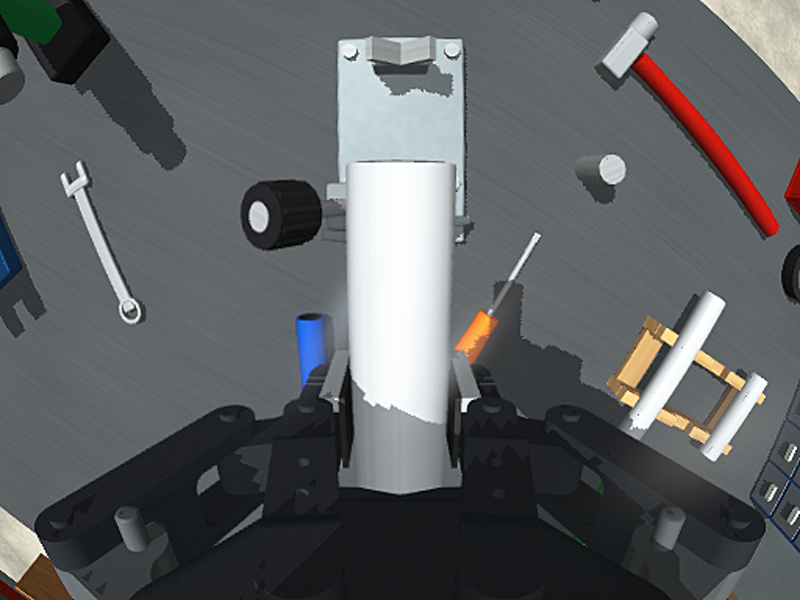

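The wrist view shows the jig's far plate corners at (338,39) and (465,39), the far vee centred at about u=402, the knob at (282,214) with its outer cap at (259,217), and the tube held from (400,162) back.

```bash
python3 - <<'E'
from h import *
c=pickle.load(open("w2.pkl","rb")); k=1.5625
a=np.array([-.5736,0,.8192]); F=np.array([0,-.045,.075])
def P(p,l): return (fproj(c,place(p,l))*k)
def res(z):
    p,s=z[:3],z[3]
    r=[P(p,[.06,.1,.014])[0]-(466,39),P(p,[-.06,.1,.014])[0]-(338,39)]
    cap=P(p,F+a*(s+.017))[0]-(259,217); 
    e1=P(p,[-.06,.0,.014])[0]; e2=P(p,[.06,.0,.014])[0]
    vee=P(p,[0,.074,.060])[0]
    return np.concatenate(r+[cap,[e1[0]-337.5,e2[0]-467,vee[0]-402.5]])
r=least_squares(res,[.6,.146,-1.067,.125]);print(r.x,res(r.x).round(1)); p=r.x[:3]
print("e1,e2",P(p,[-.06,0,.014]),P(p,[.06,0,.014]))
print("vee tips z80",P(p,[[-.02,.074,.08],[.02,.074,.08],[-.02,.094,.08],[.02,.094,.08]]).round(0).tolist())
print("nut side",P(p,F+a*.072+[0,.017,0]),"knob c",P(p,F+a*r.x[3]))
for n in("top","side"):print(n,"knobcap",proj(n,place(p,F+a*(r.x[3]+.017))).round(1),"corners",proj(n,place(p,np.array([[60,100,14],[-60,100,14],[-60,-100,14],[60,-100,14]])/1e3)).round(1).tolist())
np.save("jig.npy",r.x)
# tube in hand: far end seen at (347..455,162), near? axis dir
o=pickle.load(open("w2.pkl","rb"))
R=c["world_to_cam"]
e=np.array([.51883,.09831,.3324]);y=np.array([.875,.4842,0]);
for g in(.066,.070,.074):print(g,P((0,0,0),np.array([e+y*g+[0,0,.015],e+y*g+np.array([.4842,-.875,0])*.015]))[:, :].round(0).tolist())
E
```

```text
[ 0.60432631  0.13985217 -1.02304647  0.13483302] [-2.4  2.  -1.1  7.  -0.7 -5.   3.7  1.7 -0.7]
e1,e2 [[341.15133937 147.07920089]] [[468.6688575  141.96330467]]
vee tips z80 [[377.0, 51.0], [427.0, 49.0], [376.0, 28.0], [426.0, 26.0]]
nut side [[348.5868812  175.38946281]] knob c [[280.70214252 208.80321662]]
top knobcap [[170.  173.2]] corners [[196.4, 129.3], [166.8, 145.7], [194.2, 193.8], [224.2, 176.7]]
side knobcap [[218.6 239.4]] corners [[156.1, 261.3], [163.6, 298.0], [240.7, 274.1], [227.1, 241.4]]
0.066 [[400.0, 171.0], [457.0, 172.0]]
0.07 [[400.0, 154.0], [457.0, 157.0]]
0.074 [[400.0, 137.0], [457.0, 142.0]]
```

```bash
cat > fit.py <<'E'
from h import *
c=pickle.load(open("w2.pkl","rb")); k=1.5625
a=np.array([-.5736,0,.8192]); F=np.array([0,-.045,.075])
J=[("top",(60,100,14),(196.2,129.3)),("top",(-60,100,14),(166.3,144.5)),("top",(-60,-100,14),(192,193)),("top",(60,-100,14),(221.8,176)),
("side",(60,100,14),(155.2,265)),("side",(-60,100,7),(159.6,299.4)),("side",(-60,-100,14),(237.8,279.6))]
W=[((60,100,14),(466,39)),((-60,100,14),(338,39))]
V=[((-26,74,80),(371,65)),((26,74,80),(434,65)),((-26,94,80),(369,38)),((26,94,80),(437,38))]
P=lambda p,l: fproj(c,place(p,l))[0]
def res(z):
    p,s,dy=z[:3],z[3],z[4]; D=np.array([0,dy,0]); m=lambda l:np.array(l)/1e3
    o=[P(p,m(l)+D)-np.array(u)/k for l,u in W]+[P(p,m(l))-np.array(u)/k for l,u in V]
    o+=[P(p,F+a*(s+.017))-np.array((259,217))/k]
    o+=[.5*(proj(n,place(p,m(l)+D))[0]-u) for n,l,u in J]
    o+=[.7*(proj("top",place(p,F+a*s))[0]-(173.5,174.6)),.7*(proj("side",place(p,F+a*(s+.017)))[0]-(219.9,242))]
    return np.concatenate(o)
r=least_squares(res,[.6,.146,-1.06,.127,0],loss="soft_l1"); print(r.x,res(r.x).reshape(-1,2).round(1).tolist()); np.save("jig.npy",r.x)
E
python3 fit.py
```

```text
[ 0.59343375  0.13905832 -1.08622601  0.12543693  0.01497083] [[-0.1, 0.5], [0.7, -1.1], [-1.0, -2.8], [0.4, -1.9], [0.7, -0.2], [-1.3, 0.7], [0.0, 1.1], [0.3, -0.3], [-0.1, -0.6], [-0.8, -0.0], [-0.2, 0.9], [0.2, -2.1], [0.4, 0.2], [0.4, -0.7], [0.4, 0.1], [0.8, -0.0]]
```

```bash
python3 - <<'E'
from h import *
from workcell import bot
z=np.load("jig.npy"); o=bot.get_obs()
for l in([.008,.058,.327],[.008,.058,.090],[0,.058,.078],[0,.030,.078],[0,.030,.073]):
    print(l,place(z[:3],l)[0].round(4),delta(o,place(z[:3],l)[0],np.degrees(z[2])))
E
```

```text
[0.008, 0.058, 0.327] [0.6485 0.159  0.327 ] ([0.95, -14.28, 0.04], np.float64(1.11), np.float64(-61.13))
[0.008, 0.058, 0.09] [0.6485 0.159  0.09  ] ([0.94, -14.29, 23.74], np.float64(1.11), np.float64(-61.13))
[0, 0.058, 0.078] [0.6448 0.1661 0.078 ] ([0.14, -14.3, 24.94], np.float64(1.11), np.float64(-61.13))
[0, 0.03, 0.078] [0.62  0.153 0.078] ([0.08, -11.5, 24.94], np.float64(1.11), np.float64(-61.13))
[0, 0.03, 0.073] [0.62  0.153 0.073] ([0.08, -11.5, 25.44], np.float64(1.11), np.float64(-61.13))
```

Call:
play_rows(motion=[{"fingers": 1,"translation": [0.3,-4,0],"roll": 1.1},{"fingers": 1,"translation": [0.6,-8,0],"roll": 1.1},{"fingers": 1,"translation": [0.9,-12,0],"roll": 1.1},{"fingers": 1,"translation": [0.95,-14.3,0],"roll": 1.1},{"fingers": 1,"translation": [0.95,-14.3,1],"roll": 1.1},{"fingers": 1,"translation": [0.95,-14.3,4],"roll": 1.1},{"fingers": 1,"translation": [0.95,-14.3,8],"roll": 1.1},{"fingers": 1,"translation": [0.95,-14.3,12],"roll": 1.1},{"fingers": 1,"translation": [0.95,-14.3,15],"roll": 1.1},{"fingers": 1,"translation": [0.95,-14.3,18],"roll": 1.1},{"fingers": 1,"translation": [0.95,-14.3,20],"roll": 1.1},{"fingers": 1,"translation": [0.95,-14.3,21],"roll": 1.1},{"fingers": 1,"translation": [0.95,-14.3,21],"roll": 1.1},{"fingers": 1,"translation": [0.95,-14.3,21],"roll": 1.1}])

```text
clock: 5.7
eef_pos: [0.6491, 0.1591, 0.1177]
tool_rot: [0.856, -0.517, 0.0, 0.0]
ft_force: [-0.7, 0.5, -1.4]
grip_width: 0.0282
```

```bash
python3 - <<'E'
from workcell import bot
import cv2,pickle,numpy as np
c=bot.camera("wrist"); pickle.dump(c,open("w3.pkl","wb")); s=bot.camera("side")
a=cv2.resize(c["pixels"][:330,100:400,::-1],None,fx=1.5,fy=1.5,interpolation=cv2.INTER_CUBIC)
b=cv2.resize(s["pixels"][200:310,140:240,::-1],None,fx=3.4,fy=3.4,interpolation=cv2.INTER_CUBIC)
out=np.zeros((495,800,3),np.uint8); out[:a.shape[0],:a.shape[1]]=a; out[:b.shape[0],460:800]=b
cv2.imwrite("pics/w3.png",out); o=bot.get_obs(); print(o["eef_pos"],o["grip_width"],o["ft_force"],o["clock"])
from h import *
z=np.load("jig.npy");print(((fproj(c,place(z[:3],np.array([[-26,74,80],[26,74,80],[-26,94,80],[26,94,80]])/1e3))-[100,0])*1.5).round().tolist())
E
```

```text
[0.65024509 0.15993037 0.11971576] 0.028227532505843703 [ 0.63554716  0.25560508 -2.49563488] 5.8
[[146.0, 298.0], [279.0, 298.0], [143.0, 248.0], [280.0, 247.0]]
```

View pics/w3.png

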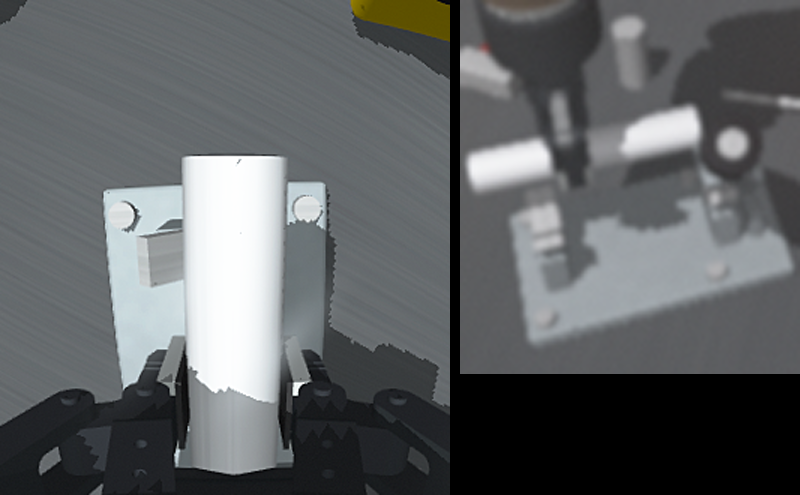

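The wrist crop shows the tube about 11 mm to +x of the far vee's centre. The vee's left wing spans (138,238) to (140,287), and I predicted (143,248) and (146,298). The side crop shows the tube above the vees with its near end clear of the knob. I'll refit with these points.

```bash
cat > fit2.py <<'E'
import fit; from fit import *
c3=pickle.load(open("w3.pkl","rb")); q=lambda u:np.array(u)/1.5+[100,0]
O3=[((-60,100,14),(105,190),1),((60,100,14),(328,183),1),((-26,94,80),(137,237),0),((-26,74,80),(140,287),0)]
def r3(z):
    return np.concatenate([fproj(c3,place(z[:3],np.array(l)/1e3+[0,pl*z[4],0]))[0]-q(u) for l,u,pl in O3])
z0=np.load("jig.npy"); print("before",r3(z0).reshape(-1,2).round(1).tolist())
for w in(1,3):
    r=least_squares(lambda z:np.concatenate([fit.res(z),w*r3(z)]),z0,loss="soft_l1"); print(w,r.x.round(4),r3(r.x).reshape(-1,2).round(1).tolist(),fit.res(r.x).reshape(-1,2).round(1).tolist())
z=r.x; np.save("jig2.npy",z)
from workcell import bot
o=bot.get_obs(); e=o["eef_pos"]; R=np.array([[np.cos(z[2]),np.sin(z[2])],[-np.sin(z[2]),np.cos(z[2])]])
print("tcp in jig",R@(e[:2]-z[:2]),e[2])
for l in([.008,.058,.090],[0,.058,.078],[0,.030,.078]): print(l,delta(o,place(z[:3],l)[0],np.degrees(z[2])))
E
python3 fit2.py
```

```text
[ 0.59343375  0.13905832 -1.08622601  0.12543693  0.01497083] [[-0.1, 0.5], [0.7, -1.1], [-1.0, -2.8], [0.4, -1.9], [0.7, -0.2], [-1.3, 0.7], [0.0, 1.1], [0.3, -0.3], [-0.1, -0.6], [-0.8, -0.0], [-0.2, 0.9], [0.2, -2.1], [0.4, 0.2], [0.4, -0.7], [0.4, 0.1], [0.8, -0.0]]
before [[-0.5, -1.6], [2.8, 2.1], [4.2, 7.1], [3.8, 7.3]]
1 [ 0.5965  0.1403 -1.0685  0.127   0.0118] [[-2.3, -0.3], [0.8, 0.6], [1.7, 2.4], [2.0, 2.7]] [[-1.2, -0.2], [-0.4, -0.4], [-1.7, -4.8], [-0.3, -4.7], [-0.3, -2.2], [-2.3, -2.1], [-0.1, -0.7], [0.0, -0.3], [-0.2, -0.4], [-0.5, -0.0], [-0.1, 0.6], [-0.0, -1.8], [0.6, 0.5], [0.5, -1.0], [0.2, -0.3], [0.2, -0.2]]
3 [ 0.5977  0.1413 -1.0645  0.1268  0.0104] [[-3.2, -0.1], [-0.2, 0.2], [0.4, -0.0], [0.8, 0.4]] [[-1.7, -0.5], [-0.9, -0.3], [-2.2, -5.9], [-0.8, -5.9], [-0.8, -3.2], [-2.9, -3.2], [-0.1, -2.0], [-0.1, -0.3], [-0.3, -0.3], [-0.5, 0.0], [-0.1, 0.6], [-0.1, -1.7], [0.6, 0.6], [0.5, -1.0], [0.1, -0.6], [-0.1, -0.1]]
tcp in jig [0.00918196 0.05504605] 0.11971575626891988
[0.008, 0.058, 0.09] ([-0.13, -0.28, 2.97], np.float64(-1.22), np.float64(-62.21))
[0, 0.058, 0.078] ([-0.93, -0.26, 4.17], np.float64(-1.22), np.float64(-62.21))
[0, 0.03, 0.078] ([-0.87, 2.54, 4.16], np.float64(-1.22), np.float64(-62.21))
```

Call:
play_rows(motion=[{"fingers": 1,"translation": [-0.2,-0.3,1],"roll": -1.2},{"fingers": 1,"translation": [-0.4,-0.3,2],"roll": -1.2},{"fingers": 1,"translation": [-0.6,-0.3,2.7],"roll": -1.2},{"fingers": 1,"translation": [-0.98,-0.3,3.2],"roll": -1.2},{"fingers": 1,"translation": [-0.98,-0.3,3.6],"roll": -1.2},{"fingers": 1,"translation": [-0.98,-0.3,3.8],"roll": -1.2},{"fingers": 1,"translation": [-0.98,-0.3,3.8],"roll": -1.2},{"fingers": 1,"translation": [-0.98,-0.3,3.8],"roll": -1.2},{"fingers": 1,"translation": [-0.98,-0.3,3.8],"roll": -1.2}])

```text
clock: 6.55
eef_pos: [0.647, 0.1702, 0.0797]
tool_rot: [0.862, -0.507, 0.0, -0.0]
ft_force: [0.6, 0.7, -2.5]
grip_width: 0.0285
```

```bash
python3 - <<'E'
from workcell import bot
import cv2,pickle,numpy as np
c=bot.camera("wrist"); pickle.dump(c,open("w4.pkl","wb")); s=bot.camera("side")
a=cv2.resize(c["pixels"][:330,100:400,::-1],None,fx=1.5,fy=1.5,interpolation=cv2.INTER_CUBIC)
b=cv2.resize(s["pixels"][200:310,140:240,::-1],None,fx=3.4,fy=3.4,interpolation=cv2.INTER_CUBIC)
out=np.zeros((495,800,3),np.uint8); out[:a.shape[0],:a.shape[1]]=a; out[:b.shape[0],460:800]=b
cv2.imwrite("pics/w4.png",out); o=bot.get_obs(); print(o["eef_pos"],o["grip_width"],o["ft_force"],o["ft_torque"],o["clock"])
E
```

```text
[0.64706354 0.17014212 0.07984245] 0.027873424276877733 [ 0.27929954 -0.28894874 -1.88519223] [-0.01062038 -0.02865522  0.01688879] 6.65
```

View pics/w4.png

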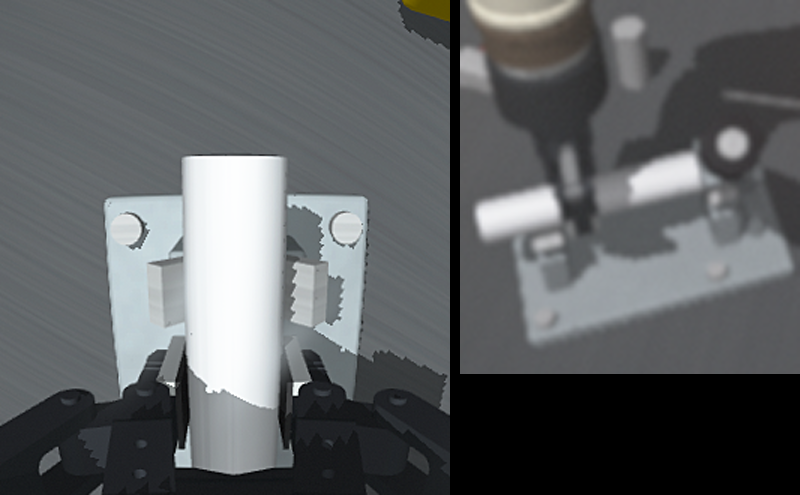

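The wrist crop shows the vee's wings from u=149 to 327, centre 238. The tube is at 234.5, so it is about 1 mm off and square to the jig. The side crop shows the near end just short of the clamp. I'll slide it in.

Call:
play_rows(motion=[{"fingers": 1,"translation": [0.1,0.6,0],"roll": 0},{"fingers": 1,"translation": [0.1,1.2,0],"roll": 0},{"fingers": 1,"translation": [0.1,1.7,0],"roll": 0},{"fingers": 1,"translation": [0.1,2.0,0],"roll": 0},{"fingers": 1,"translation": [0.1,2.2,0.1],"roll": 0},{"fingers": 1,"translation": [0.1,2.2,0.3],"roll": 0},{"fingers": 1,"translation": [0.1,2.2,0.4],"roll": 0},{"fingers": 1,"translation": [0.1,2.2,0.5],"roll": 0},{"fingers": 1,"translation": [0.1,2.2,0.5],"roll": 0},{"fingers": 1,"translation": [0.1,2.2,0.5],"roll": 0}])

```text
clock: 7.48
eef_pos: [0.628, 0.1587, 0.0742]
tool_rot: [0.862, -0.507, -0.0, 0.0]
ft_force: [0.3, 0.1, -1.2]
grip_width: 0.028
```

Call:
play_rows(motion=[{"fingers": 1,"translation": [0,0.1,0.1],"roll": 0},{"fingers": 1,"translation": [0,0.2,0.15],"roll": 0},{"fingers": 1,"translation": [0,0.3,0.15],"roll": 0},{"fingers": 1,"translation": [0,0.4,0.15],"roll": 0},{"fingers": 1,"translation": [0,0.4,0.15],"roll": 0},{"fingers": 1,"translation": [0,0.4,0.15],"roll": 0}])

```text
clock: 7.98
eef_pos: [0.6251, 0.1567, 0.0735]
tool_rot: [0.862, -0.507, 0.001, -0.001]
ft_force: [3.6, 0.2, 1.1]
grip_width: 0.0282
```

Call:
play_rows(motion=[{"fingers": 1,"translation": [0,0.1,0.05],"roll": 0},{"fingers": 1,"translation": [0,0.2,0.05],"roll": 0},{"fingers": 1,"translation": [0,0.2,0.05],"roll": 0},{"fingers": 1,"translation": [0,0.2,0.05],"roll": 0}])

```text
clock: 8.32
eef_pos: [0.624, 0.156, 0.0734]
tool_rot: [0.862, -0.507, 0.001, -0.001]
ft_force: [5.0, 0.0, 3.9]
grip_width: 0.0283
```

```bash
python3 - <<'E'
from workcell import bot
import cv2,pickle,numpy as np
c=bot.camera("wrist"); pickle.dump(c,open("w5.pkl","wb")); s=bot.camera("side")
a=cv2.resize(c["pixels"][:330,100:400,::-1],None,fx=1.5,fy=1.5,interpolation=cv2.INTER_CUBIC)
b=cv2.resize(s["pixels"][200:310,140:240,::-1],None,fx=3.4,fy=3.4,interpolation=cv2.INTER_CUBIC)
out=np.zeros((495,800,3),np.uint8); out[:a.shape[0],:a.shape[1]]=a; out[:b.shape[0],460:800]=b
cv2.imwrite("pics/w5.png",out); o=bot.get_obs(); print(o["eef_pos"],o["grip_width"],o["ft_force"],o["ft_torque"],o["clock"])
from h import *
z=np.load("jig2.npy"); R=np.array([[np.cos(z[2]),np.sin(z[2])],[-np.sin(z[2]),np.cos(z[2])]]); print(R@(o["eef_pos"][:2]-z[:2]))
E
```

```text
[0.62394618 0.15603851 0.07335438] 0.02834534310701424 [5.13190772 0.54144458 4.01508017] [ 0.16082122 -0.96285737  0.26843048] 8.4167
[-0.00016757  0.03015899]
```

View pics/w5.png

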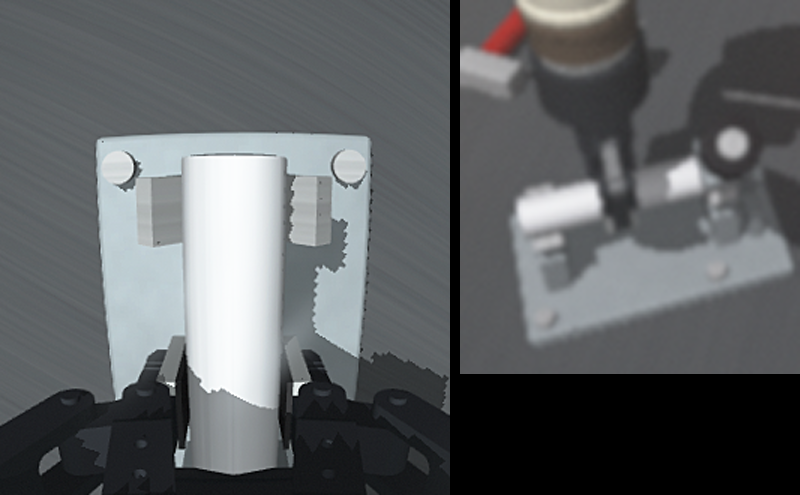

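The tube has stopped against the end plate: 5 N reaction, and TCP y = 30 mm in the jig frame as expected. In the crop it sits centred in the far vee and protrudes slightly past it. I'll release it and go up.

Call:
play_rows(motion=[{"fingers": 0,"translation": [0,-0.1,0],"roll": 0},{"fingers": 0,"translation": [0,-0.1,0],"roll": 0},{"fingers": 0,"translation": [0,-0.1,0],"roll": 0},{"fingers": 0,"translation": [0,-0.1,0],"roll": 0},{"fingers": 0,"translation": [0,-0.1,0],"roll": 0},{"fingers": 0,"translation": [0,-0.1,-2],"roll": 0},{"fingers": 0,"translation": [0,-0.1,-5],"roll": 0},{"fingers": 0,"translation": [0,-0.1,-9],"roll": 0},{"fingers": 0,"translation": [0,-0.1,-13],"roll": 0},{"fingers": -0.5,"translation": [0,0,-17],"roll": 0},{"fingers": -0.5,"translation": [0,4,-20],"roll": 0},{"fingers": -0.5,"translation": [0,8,-22],"roll": 0},{"fingers": -0.5,"translation": [0,12,-22],"roll": 0},{"fingers": -0.5,"translation": [0,15,-22],"roll": 0},{"fingers": -0.5,"translation": [0,15,-22],"roll": 0},{"fingers": -0.5,"translation": [0,15,-22],"roll": 0}])

```text
clock: 9.75
eef_pos: [0.4893, 0.082, 0.2927]
tool_rot: [0.861, -0.508, -0.0, 0.0]
ft_force: [0.1, -0.1, 0.1]
grip_width: 0.0642
```

```bash
python3 - <<'E'
from workcell import bot
import cv2,pickle,numpy as np
c=bot.camera("wrist"); pickle.dump(c,open("w6.pkl","wb")); o=bot.get_obs(); print(o["eef_pos"],o["grip_width"],o["ft_force"],o["ft_torque"],o["clock"])
cv2.imwrite("pics/w6.png",cv2.resize(c["pixels"][:300,100:400,::-1],None,fx=2,fy=2,interpolation=cv2.INTER_CUBIC))
E
```

```text
[0.49113992 0.08266178 0.29281646] 0.0640701486837893 [-0.15364778  0.48216893  0.34857651] [ 0.0230238  -0.01546117  0.00798555] 9.8
```

View pics/w6.png

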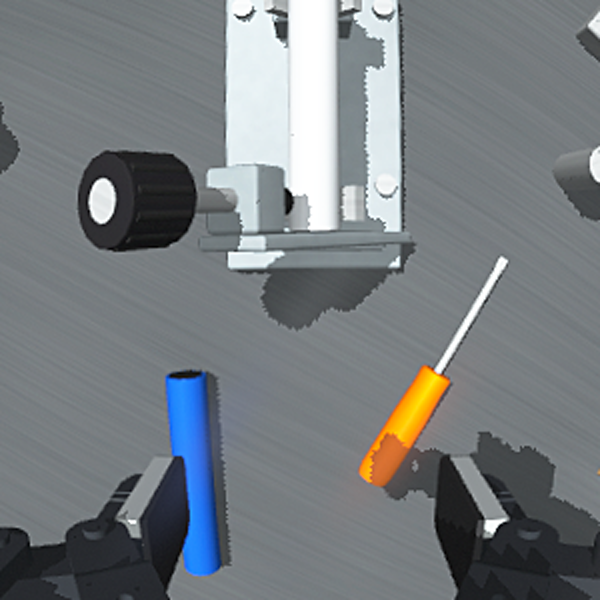

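The tube lies in both vees with its near end at the end plate (v≈230). The knob spans u=79 to 196 and v=150 to 251, with its cap at (102,200). The pad is out.

```bash
cat > knob.py <<'E'
from h import *
a=np.array([-.5736,0,.8192]); b=np.array([.8192,0,.5736]); F=np.array([0,-.045,.075])
def fit(c,left,right,vmid,tube,sc=2,off=(100,0),yaw=-1.065,x0=None):
    "left/right knob silhouette u, cap centre v, tube centre (u,v) in crop px"
    P=lambda p,l:(fproj(c,place(p,l))[0]-off)*sc
    def res(z):
        p=(z[0],z[1],yaw); s=z[2]; v=tube[1]
        # tube axis point seen at row v
        t=np.linspace(-.06,.09,60); pts=(fproj(c,place(p,np.c_[0*t,t,0*t+.075]))-off)*sc; u=np.interp(-v,-pts[:,1],pts[:,0])
        return [P(p,F+a*(s+.017)-b*.02)[0]-left,P(p,F+a*(s-.017)+b*.02)[0]-right,P(p,F+a*(s+.017))[1]-vmid,u-tube[0]]
    r=least_squares(res,x0 if x0 is not None else [.5977,.1413,.126]); return r.x,np.array(res(r.x)),P
E
python3 - <<'E'
from knob import *; from workcell import bot
c=pickle.load(open("w6.pkl","rb"))
for yaw in(-1.055,-1.065,-1.075):
    x,e,P=fit(c,79,196,200,(314,150),yaw=yaw); print(yaw,x.round(4),e.round(1))
    p=(x[0],x[1],yaw); print([P(p,np.array(l)/1e3).round().tolist() for l in((60,-88,14),(0,-62,75),(0,-62,90),(-26,74,80),(60,112,14))], P(p,F+a*.072+b*.017+[0,.017,0]).round(),P(p,F+a*.072-b*.017+[0,.017,0]).round())
yaw=-1.065; x,e,P=fit(c,79,196,200,(314,150)); np.save("jig3.npy",[x[0],x[1],yaw,x[2]])
o=bot.get_obs(); k=place((x[0],x[1],yaw),F+a*x[2])[0]; print(k,delta(o,[k[0],k[1],.28],29+35),delta(o,[k[0],k[1],k[2]-.005],29+35))
E
```

```text
-1.055 [0.5974 0.1407 0.1275] [-2.9  3.2  0.  -0.9]
[[402.0, 268.0], [314.0, 231.0], [314.0, 231.0], [266.0, 5.0], [397.0, -10.0]] [254. 161.] [202. 168.]
-1.065 [0.5968 0.1401 0.1271] [-2.8  3.2  0.  -0.9]
[[400.0, 270.0], [313.0, 232.0], [313.0, 233.0], [268.0, 6.0], [399.0, -8.0]] [254. 162.] [202. 168.]
-1.075 [0.5961 0.1396 0.1268] [-2.7  3.1  0.  -0.8]
[[399.0, 272.0], [312.0, 234.0], [312.0, 234.0], [269.0, 7.0], [401.0, -6.0]] [254. 163.] [202. 169.]
[0.52207736 0.18212835 0.17914547] ([-7.2, -7.53, 1.29], np.float64(-125.0), np.float64(-61.0)) ([-7.2, -7.51, 11.87], np.float64(-125.0), np.float64(-61.0))
```

Call:
play_rows(motion=[{"fingers": -0.5,"translation": [-1,-1,0],"roll": -7},{"fingers": -0.5,"translation": [-2,-2,0],"roll": -14},{"fingers": -0.5,"translation": [-3,-3,0],"roll": -21},{"fingers": -0.5,"translation": [-4,-4,0],"roll": -28},{"fingers": -0.5,"translation": [-5,-5,0],"roll": -35},{"fingers": -0.5,"translation": [-6,-6,0],"roll": -42},{"fingers": -0.5,"translation": [-7.2,-7.5,0],"roll": -49},{"fingers": -0.5,"translation": [-7.2,-7.5,0],"roll": -56},{"fingers": -0.5,"translation": [-7.2,-7.5,0],"roll": -63},{"fingers": -0.5,"translation": [-7.2,-7.5,0],"roll": -70},{"fingers": -0.5,"translation": [-7.2,-7.5,0],"roll": -77},{"fingers": -0.5,"translation": [-7.2,-7.5,0],"roll": -84},{"fingers": -0.5,"translation": [-7.2,-7.5,0],"roll": -91},{"fingers": -0.5,"translation": [-7.2,-7.5,0],"roll": -98},{"fingers": -0.5,"translation": [-7.2,-7.5,0],"roll": -105},{"fingers": -0.5,"translation": [-7.2,-7.5,2],"roll": -112},{"fingers": -0.5,"translation": [-7.2,-7.5,4],"roll": -119},{"fingers": -0.5,"translation": [-7.2,-7.5,4],"roll": -125},{"fingers": -0.5,"translation": [-7.2,-7.5,4],"roll": -125},{"fingers": -0.5,"translation": [-7.2,-7.5,4],"roll": -125}])

```text
clock: 11.47
eef_pos: [0.5232, 0.1831, 0.2518]
tool_rot: [0.848, 0.529, -0.0, -0.0]
ft_force: [0.1, 0.7, -0.4]
grip_width: 0.0643
```

```bash
python3 - <<'E'
from knob import *; from workcell import bot
import cv2
c=bot.camera("wrist"); cv2.imwrite("pics/w7.png",cv2.resize(c["pixels"][:,:,::-1],(640,480))); o=bot.get_obs()
x,y,yaw,s=np.load("jig3.npy"); k=place((x,y,yaw),F+a*s)[0]; print(o["eef_pos"],o["joint_pos"],delta(o,[k[0],k[1],k[2]-.005],64), (fproj(c,k)*1.25).round())
E
```

```text
[0.52330925 0.18300666 0.25236512] [3.36393007e-01 3.46245999e-01 1.68165725e-01 1.39182585e+00
 4.54632213e-05 7.91573008e-01] ([-0.14, -0.08, 7.82], np.float64(-0.08), np.float64(63.92)) [[318. 257.]]
```

View pics/w7.png

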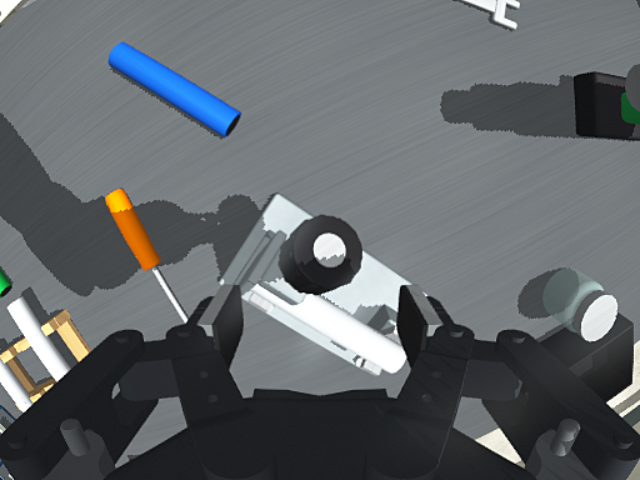

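The wrist view shows the knob (centre (320,254), cap (329,248)) between the open jaws. That matches the predicted (318,257). I'll descend, grip and turn the first stroke.

Call:
play_rows(motion=[{"fingers": -0.5,"translation": [-0.1,0,3.5],"roll": 0},{"fingers": -0.5,"translation": [-0.1,-0.1,6.5],"roll": 0},{"fingers": -0.5,"translation": [-0.1,-0.1,7.7],"roll": 0},{"fingers": -0.5,"translation": [-0.1,-0.1,7.7],"roll": 0},{"fingers": 1,"translation": [-0.1,-0.1,7.7],"roll": 0},{"fingers": 1,"translation": [-0.1,-0.1,7.7],"roll": 0},{"fingers": 1,"translation": [-0.1,-0.1,7.7],"roll": 0},{"fingers": 1,"translation": [-0.1,-0.1,7.7],"roll": 0},{"fingers": 1,"translation": [-0.1,-0.1,7.7],"roll": 0},{"fingers": 1,"translation": [-0.1,-0.1,7.7],"roll": 0}])

```text
clock: 12.35
eef_pos: [0.5221, 0.183, 0.1772]
tool_rot: [0.848, 0.53, 0.002, -0.0]
ft_force: [-0.2, 5.1, 3.2]
grip_width: 0.044
```

Call:
play_rows(motion=[{"fingers": 1,"translation": [-0.01,0.02,0.03],"roll": 7},{"fingers": 1,"translation": [-0.03,0.04,0.06],"roll": 14},{"fingers": 1,"translation": [-0.04,0.05,0.09],"roll": 21},{"fingers": 1,"translation": [-0.05,0.07,0.12],"roll": 28},{"fingers": 1,"translation": [-0.06,0.09,0.15],"roll": 35},{"fingers": 1,"translation": [-0.08,0.11,0.19],"roll": 42},{"fingers": 1,"translation": [-0.09,0.13,0.22],"roll": 49},{"fingers": 1,"translation": [-0.1,0.14,0.25],"roll": 56},{"fingers": 1,"translation": [-0.11,0.16,0.28],"roll": 63},{"fingers": 1,"translation": [-0.12,0.18,0.31],"roll": 70}])

```text
clock: 13.18
eef_pos: [0.5234, 0.1764, 0.1725]
tool_rot: [0.999, -0.05, 0.003, 0.005]
ft_force: [-9.6, -10.4, -5.5]
grip_width: 0.0385
```

Call:
play_rows(motion=[{"fingers": -0.5,"translation": [0,0,0],"roll": 0},{"fingers": -0.5,"translation": [0,0,0],"roll": 0},{"fingers": -0.5,"translation": [0,0,0],"roll": 0},{"fingers": -0.5,"translation": [0,0,0],"roll": -7},{"fingers": -0.5,"translation": [0,0,0],"roll": -14},{"fingers": -0.5,"translation": [0,0,0],"roll": -21},{"fingers": -0.5,"translation": [0,0,0],"roll": -28},{"fingers": -0.5,"translation": [0,0,0],"roll": -35},{"fingers": -0.5,"translation": [0,0,0],"roll": -42},{"fingers": -0.5,"translation": [0,0,0],"roll": -49},{"fingers": -0.5,"translation": [0,0,0],"roll": -56},{"fingers": -0.5,"translation": [0,0,0],"roll": -63},{"fingers": -0.5,"translation": [0,0,0],"roll": -70},{"fingers": -0.5,"translation": [0,0,0],"roll": -70}])

```text
clock: 14.35
eef_pos: [0.5218, 0.1795, 0.1719]
tool_rot: [0.847, 0.531, -0.0, 0.0]
ft_force: [0.0, 0.0, -0.5]
grip_width: 0.064
```

```bash
python3 - <<'E'
from knob import *; from workcell import bot
import cv2
c=bot.camera("wrist"); pickle.dump(c,open("w8.pkl","wb")); o=bot.get_obs()
print(o["eef_pos"],o["tool_rot"],o["ft_force"],o["ft_torque"],o["joint_pos"][5])
x,y,yaw,s=np.load("jig3.npy")
# cap: bright blob near prediction
im=cv2.cvtColor(c["pixels"],cv2.COLOR_RGB2GRAY)
for s in(.127,.123,.119):print(s,(fproj(c,place((x,y,yaw),F+a*(s+.017)))).round(1))
m=(im>150).astype(np.uint8); n,l,st,ce=cv2.connectedComponentsWithStats(m)
for i in range(1,n):
    if st[i,4]>150: print(st[i],ce[i].round(1))
E
```

```text
[0.52184164 0.17956335 0.17194184] [ 8.48593502e-01  5.29045262e-01 -3.99498727e-04  1.41844447e-04] [-0.05629242 -0.61069194 -0.42217513] [ 0.09566778 -0.02646446 -0.02509077] 0.7874901015857325
0.127 [[277.  257.5]]
0.123 [[273.2 257.9]]
0.119 [[269.6 258.1]]
[ 206  166  114  121 2031] [252.5 205.1]
[ 98 236  26  37 179] [111.1 255.8]
[ 255  236   39   43 1062] [275.4 257.4]
[491 247  21  25 182] [502.5 257.3]
[ 190  264  132   55 1221] [260.7 297.2]
[500 270  12  33 262] [506.7 288.8]
[   0  274   48   57 1125] [ 18.1 300.2]
```

```bash
cat >> knob.py <<'E'
import cv2
def caps(c,jig):
    "s from the silver cap's blob"
    x,y,yaw,s=jig; im=cv2.cvtColor(c["pixels"],cv2.COLOR_RGB2GRAY); g=fproj(c,place((x,y,yaw),F+a*(s+.012)))[0]
    n,l,st,ce=cv2.connectedComponentsWithStats((im>150).astype(np.uint8)); ok=[i for i in range(1,n) if st[i,4]>150]
    i=min(ok,key=lambda i:np.hypot(*(ce[i]-g))); S=np.linspace(.1,.14,401); u=fproj(c,place((x,y,yaw),F+a*(S[:,None]+.017)))
    return st[i].tolist(),ce[i].round(1),S[np.argmin(np.hypot(*(u-ce[i]).T))],np.hypot(*(u-ce[i]).T).min().round(1)
E
python3 - <<'E'
from knob import *
from scipy.spatial.transform import Rotation as R
j=np.load("jig3.npy"); c8=pickle.load(open("w8.pkl","rb")); print("w8",caps(c8,j))
def T(p,q): M=np.eye(4);M[:3,:3]=R.from_quat(q).as_matrix();M[:3,3]=p;return M
CT=c8["world_to_cam"]@T([.52184,.17956,.17194],[.84859,.52905,0,0])
c7=dict(c8); c7["world_to_cam"]=CT@np.linalg.inv(T([.52331,.18301,.25237],[.848,.5299,0,0])); c7["pixels"]=cv2.resize(cv2.imread("pics/w7.png")[:,:,::-1].copy(),(512,384),interpolation=cv2.INTER_AREA)
print("w7",caps(c7,j))
c=pickle.load(open("w6.pkl","rb")); print("w6",caps(c,j)); c=pickle.load(open("w2.pkl","rb")); print("w2",caps(c,j))
E
```

```text
w8 ([255, 236, 39, 43, 1062], array([275.4, 257.4]), np.float64(0.1254), np.float64(0.3))
w7 ([251, 187, 26, 21, 426], array([262.7, 197.1]), np.float64(0.12880000000000003), np.float64(2.7))
w6 ([144, 89, 14, 23, 241], array([150.7,  99.9]), np.float64(0.128), np.float64(0.1))
w2 ([160, 129, 12, 20, 186], array([165.2, 138.3]), np.float64(0.128), np.float64(0.1))
```

Call:
play_rows(motion=[{"fingers": 1,"translation": [0,0,0],"roll": 0},{"fingers": 1,"translation": [0,0,0],"roll": 0},{"fingers": 1,"translation": [0,0,0],"roll": 0},{"fingers": 1,"translation": [0,0,0],"roll": 0},{"fingers": 1,"translation": [0,0,0],"roll": 0},{"fingers": 1,"translation": [-0.01,0.02,0.03],"roll": 7},{"fingers": 1,"translation": [-0.02,0.03,0.05],"roll": 14},{"fingers": 1,"translation": [-0.03,0.05,0.08],"roll": 21},{"fingers": 1,"translation": [-0.04,0.06,0.1],"roll": 28},{"fingers": 1,"translation": [-0.05,0.08,0.13],"roll": 35},{"fingers": 1,"translation": [-0.06,0.09,0.15],"roll": 42},{"fingers": 1,"translation": [-0.07,0.11,0.18],"roll": 49},{"fingers": 1,"translation": [-0.08,0.12,0.2],"roll": 56},{"fingers": 1,"translation": [-0.09,0.14,0.23],"roll": 63},{"fingers": 1,"translation": [-0.1,0.15,0.25],"roll": 70}])

```text
clock: 15.65
eef_pos: [0.5245, 0.1796, 0.1717]
tool_rot: [0.999, -0.05, 0.004, -0.0]
ft_force: [-11.1, -0.1, 1.1]
grip_width: 0.0388
```

Call:
play_rows(motion=[{"fingers": -0.5,"translation": [0,0,0],"roll": 0},{"fingers": -0.5,"translation": [0,0,0],"roll": 0},{"fingers": -0.5,"translation": [0,0,0],"roll": 0},{"fingers": -0.5,"translation": [0,0,0],"roll": -7},{"fingers": -0.5,"translation": [0,0,0],"roll": -14},{"fingers": -0.5,"translation": [0,0,0],"roll": -21},{"fingers": -0.5,"translation": [0,0,0],"roll": -28},{"fingers": -0.5,"translation": [0,0,0],"roll": -35},{"fingers": -0.5,"translation": [0,0,0],"roll": -42},{"fingers": -0.5,"translation": [0,0,0],"roll": -49},{"fingers": -0.5,"translation": [0,0,0],"roll": -56},{"fingers": -0.5,"translation": [0,0,0],"roll": -63},{"fingers": -0.5,"translation": [0,0,0],"roll": -70},{"fingers": -0.5,"translation": [0,0,0],"roll": -70}])

```text
clock: 16.82
eef_pos: [0.5226, 0.1777, 0.169]
tool_rot: [0.848, 0.531, -0.001, -0.0]
ft_force: [0.1, -0.7, -0.4]
grip_width: 0.0642
```

```bash
cat > chk.py <<'E'
from knob import *; from workcell import bot; import sys
c=bot.camera("wrist"); pickle.dump(c,open(sys.argv[1]+".pkl","wb")); o=bot.get_obs()
print(o["eef_pos"],o["tool_rot"].round(3),o["ft_force"].round(1),o["clock"],caps(c,np.load("jig3.npy")))
E
python3 chk.py w9
```

```text
[0.52260412 0.17774958 0.1690948 ] [ 0.849  0.529 -0.001 -0.   ] [ 0.4 -0.4  0.3] 16.8667 ([255, 236, 40, 43, 1082], array([275.8, 258.1]), np.float64(0.12190000000000001), np.float64(0.1))
```

Call:
play_rows(motion=[{"fingers": 1,"translation": [0,0,0],"roll": 0},{"fingers": 1,"translation": [0,0,0],"roll": 0},{"fingers": 1,"translation": [0,0,0],"roll": 0},{"fingers": 1,"translation": [0,0,0],"roll": 0},{"fingers": 1,"translation": [0,0,0],"roll": 0},{"fingers": 1,"translation": [-0.01,0.02,0.03],"roll": 7},{"fingers": 1,"translation": [-0.02,0.03,0.06],"roll": 14},{"fingers": 1,"translation": [-0.03,0.05,0.09],"roll": 21},{"fingers": 1,"translation": [-0.04,0.06,0.12],"roll": 28},{"fingers": 1,"translation": [-0.06,0.08,0.14],"roll": 35},{"fingers": 1,"translation": [-0.07,0.1,0.17],"roll": 42},{"fingers": 1,"translation": [-0.08,0.12,0.2],"roll": 49},{"fingers": 1,"translation": [-0.09,0.13,0.23],"roll": 56},{"fingers": 1,"translation": [-0.1,0.15,0.26],"roll": 63},{"fingers": 1,"translation": [-0.12,0.17,0.29],"roll": 70}])

```text
clock: 18.12
eef_pos: [0.5252, 0.178, 0.169]
tool_rot: [0.999, -0.05, 0.003, -0.001]
ft_force: [-19.6, 6.4, 28.1]
grip_width: 0.0389
```

Call:
play_rows(motion=[{"fingers": -0.5,"translation": [0,0,0],"roll": 0},{"fingers": -0.5,"translation": [0,0,0],"roll": 0},{"fingers": -0.5,"translation": [0,0,0],"roll": 0},{"fingers": -0.5,"translation": [0,0,0],"roll": -7},{"fingers": -0.5,"translation": [0,0,0],"roll": -14},{"fingers": -0.5,"translation": [0,0,0],"roll": -21},{"fingers": -0.5,"translation": [0,0,0],"roll": -28},{"fingers": -0.5,"translation": [0,0,0],"roll": -35},{"fingers": -0.5,"translation": [0,0,0],"roll": -42},{"fingers": -0.5,"translation": [0,0,0],"roll": -49},{"fingers": -0.5,"translation": [0,0,0],"roll": -56},{"fingers": -0.5,"translation": [0,0,0],"roll": -63},{"fingers": -0.5,"translation": [0,0,0],"roll": -70},{"fingers": -0.5,"translation": [0,0,0],"roll": -70}])

```text
clock: 19.28
eef_pos: [0.5235, 0.1759, 0.166]
tool_rot: [0.848, 0.53, -0.001, -0.0]
ft_force: [-0.2, 0.9, -0.5]
grip_width: 0.0639
```

```bash
python3 chk.py w10
```

```text
[0.52352467 0.17593912 0.16607375] [ 0.849  0.529 -0.001 -0.   ] [ 0.7  0.  -0.3] 19.3333 ([256, 236, 40, 43, 1007], array([275.9, 258.3]), np.float64(0.11820000000000001), np.float64(0.1))
```

Call:
play_rows(motion=[{"fingers": 1,"translation": [0,0,0],"roll": 0},{"fingers": 1,"translation": [0,0,0],"roll": 0},{"fingers": 1,"translation": [0,0,0],"roll": 0},{"fingers": 1,"translation": [0,0,0],"roll": 0},{"fingers": 1,"translation": [0,0,0],"roll": 0},{"fingers": 1,"translation": [-0.01,0.02,0.03],"roll": 7},{"fingers": 1,"translation": [-0.02,0.03,0.06],"roll": 14},{"fingers": 1,"translation": [-0.03,0.05,0.09],"roll": 21},{"fingers": 1,"translation": [-0.04,0.06,0.12],"roll": 28},{"fingers": 1,"translation": [-0.06,0.08,0.14],"roll": 35},{"fingers": 1,"translation": [-0.07,0.1,0.17],"roll": 42},{"fingers": 1,"translation": [-0.08,0.12,0.2],"roll": 49},{"fingers": 1,"translation": [-0.09,0.13,0.23],"roll": 56},{"fingers": 1,"translation": [-0.1,0.15,0.26],"roll": 63},{"fingers": 1,"translation": [-0.12,0.17,0.29],"roll": 70}])

```text
clock: 20.58
eef_pos: [0.5263, 0.1771, 0.1666]
tool_rot: [0.999, -0.05, 0.003, -0.002]
ft_force: [-20.9, 14.7, 37.8]
grip_width: 0.0387
```

Call:
play_rows(motion=[{"fingers": -0.5,"translation": [0,0,0],"roll": 0},{"fingers": -0.5,"translation": [0,0,0],"roll": 0},{"fingers": -0.5,"translation": [0,0,0],"roll": 0},{"fingers": -0.5,"translation": [0,0,0],"roll": -7},{"fingers": -0.5,"translation": [0,0,0],"roll": -14},{"fingers": -0.5,"translation": [0,0,0],"roll": -21},{"fingers": -0.5,"translation": [0,0,0],"roll": -28},{"fingers": -0.5,"translation": [0,0,0],"roll": -35},{"fingers": -0.5,"translation": [0,0,0],"roll": -42},{"fingers": -0.5,"translation": [0,0,0],"roll": -49},{"fingers": -0.5,"translation": [0,0,0],"roll": -56},{"fingers": -0.5,"translation": [0,0,0],"roll": -63},{"fingers": -0.5,"translation": [0,0,0],"roll": -70},{"fingers": -0.5,"translation": [0,0,0],"roll": -70}])

```text
clock: 21.75
eef_pos: [0.5245, 0.174, 0.1631]
tool_rot: [0.848, 0.53, -0.001, -0.0]
ft_force: [0.3, 0.4, -0.4]
grip_width: 0.0641
```

```bash
python3 chk.py w11
```

```text
[0.52458754 0.17409989 0.16314281] [ 0.849  0.529 -0.001 -0.   ] [-0.   0.8  0.4] 21.8 ([256, 236, 40, 43, 1103], array([275.7, 257.8]), np.float64(0.11460000000000001), np.float64(0.2))
```

Call:
play_rows(motion=[{"fingers": -0.5,"translation": [0,0,-4],"roll": 0},{"fingers": -0.5,"translation": [0,0,-8],"roll": 0},{"fingers": -0.5,"translation": [0,0,-12],"roll": 7},{"fingers": -0.5,"translation": [-1,0,-13],"roll": 14},{"fingers": -0.5,"translation": [-3,0.3,-13],"roll": 21},{"fingers": -0.5,"translation": [-5,0.5,-13],"roll": 28},{"fingers": -0.5,"translation": [-7,0.7,-13],"roll": 35},{"fingers": -0.5,"translation": [-9,0.9,-13],"roll": 42},{"fingers": -0.5,"translation": [-9.7,1,-13],"roll": 49},{"fingers": -0.5,"translation": [-9.7,1,-13],"roll": 56},{"fingers": -0.5,"translation": [-9.7,1,-13],"roll": 63},{"fingers": -0.5,"translation": [-9.7,1,-13],"roll": 70},{"fingers": -0.5,"translation": [-9.7,1,-13],"roll": 77},{"fingers": -0.5,"translation": [-9.7,1,-13],"roll": 84},{"fingers": -0.5,"translation": [-9.7,1,-13],"roll": 91},{"fingers": -0.5,"translation": [-9.7,1,-13],"roll": 98},{"fingers": -0.5,"translation": [-9.7,1,-13],"roll": 105},{"fingers": -0.5,"translation": [-9.7,1,-13],"roll": 112},{"fingers": -0.5,"translation": [-9.7,1,-13],"roll": 119},{"fingers": -0.5,"translation": [-9.7,1,-13],"roll": 125}])

```text
clock: 23.47
eef_pos: [0.4912, 0.0828, 0.2935]
tool_rot: [0.859, -0.512, -0.0, 0.0]
ft_force: [-0.4, -0.7, 0.9]
grip_width: 0.0638
```

Call:
play_rows(motion=[{"fingers": -0.5,"translation": [0,0,0],"roll": 0},{"fingers": -0.5,"translation": [0,0,0],"roll": 0}])

```text
clock: 23.63
eef_pos: [0.4913, 0.0829, 0.2936]
tool_rot: [0.862, -0.507, -0.0, 0.0]
ft_force: [1.0, 0.7, -0.3]
grip_width: 0.0641
```

```bash
python3 chk.py w12; python3 - <<'E'
import pickle,cv2
c=pickle.load(open("w12.pkl","rb"))
cv2.imwrite("pics/w12.png",cv2.resize(c["pixels"][:300,100:400,::-1],None,fx=2,fy=2,interpolation=cv2.INTER_CUBIC))
E
```

```text
[0.49128567 0.08296373 0.29369337] [ 0.862 -0.507 -0.     0.   ] [-0.2 -1.1  0.2] 23.6833 ([157, 92, 14, 22, 233], array([163.6, 102.1]), np.float64(0.11530000000000001), np.float64(0.2))
```

View pics/w12.png

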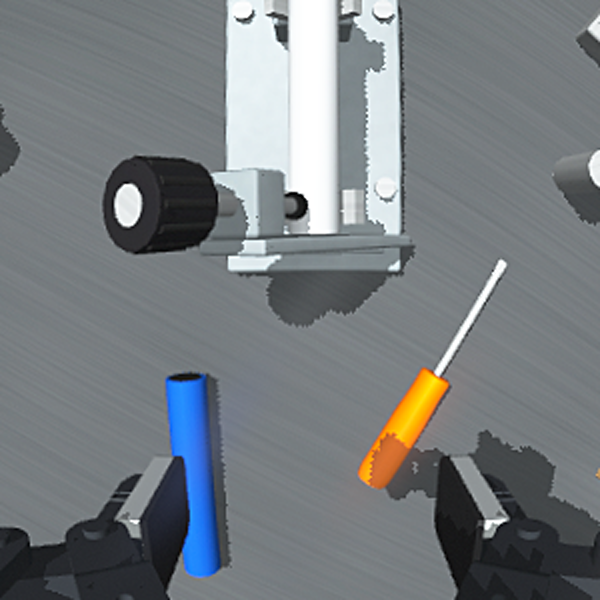

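The tube has stayed on its seat. The knob now spans u=104 to 217 with its cap at (127,205). The pad at (296,205) is just about at the tube. I'll compare pad-edge and cap estimates of s.

```bash
python3 - <<'E'
from knob import *
j=np.load("jig3.npy"); S=np.linspace(.1,.135,351)
for n,ue,l,r,v in(("w6",294,79,196,200),("w12",308,104,217,205)):
    c=pickle.load(open(n+".pkl","rb")); g=c["pixels"][70:130,100:400].max(2)
    u=(fproj(c,place(j[:3],F+a*(S[:,None]-.114+.015)+b*.008))-[100,0])*2
    print(n,"pad s",S[np.argmin(abs(u[:,0]-ue))],"free fit",fit(c,l,r,v,(314,150))[0].round(4), fit(c,l,r,v,(314,150))[1].round(1))
    row=c["pixels"][:,:,0]; print([row[y,228:264].tolist() for y in (99,101,103)])
E
```

```text
w6 pad s 0.1281 free fit [0.5968 0.1401 0.1271] [-2.8  3.2  0.  -0.9]
[[188, 131, 126, 130, 127, 126, 125, 126, 124, 121, 122, 119, 120, 111, 63, 23, 25, 18, 65, 145, 165, 162, 170, 177, 175, 165, 255, 255, 255, 254, 254, 254, 252, 252, 250, 247], [136, 147, 125, 128, 127, 126, 125, 124, 122, 121, 119, 120, 123, 111, 63, 25, 26, 17, 31, 141, 169, 165, 172, 179, 177, 170, 255, 255, 255, 255, 254, 254, 252, 252, 250, 247], [185, 144, 125, 127, 125, 126, 124, 123, 121, 122, 120, 120, 121, 117, 78, 19, 20, 8, 101, 156, 164, 166, 172, 179, 179, 176, 169, 207, 255, 255, 254, 254, 252, 251, 250, 247]]
w12 pad s 0.11530000000000001 free fit [0.5966 0.1401 0.1146] [-3.1  3.5  0.  -0.9]
[[185, 145, 125, 126, 127, 126, 127, 124, 124, 122, 121, 121, 120, 116, 106, 110, 110, 111, 105, 65, 29, 29, 26, 16, 20, 255, 255, 255, 255, 254, 254, 253, 252, 251, 250, 246], [186, 143, 124, 128, 128, 125, 125, 124, 122, 121, 122, 120, 119, 111, 107, 113, 114, 113, 116, 120, 67, 24, 30, 24, 18, 52, 255, 255, 255, 254, 254, 253, 252, 251, 250, 247], [186, 146, 125, 128, 127, 126, 124, 123, 122, 121, 120, 119, 118, 112, 104, 107, 106, 106, 109, 115, 76, 31, 30, 30, 17, 32, 255, 255, 255, 255, 254, 253, 252, 251, 250, 247]]
```

Call:
play_rows(motion=[{"fingers": -0.5,"translation": [-1,-1,0],"roll": -7},{"fingers": -0.5,"translation": [-2,-2,0],"roll": -14},{"fingers": -0.5,"translation": [-3,-3,0],"roll": -21},{"fingers": -0.5,"translation": [-4,-4,0],"roll": -28},{"fingers": -0.5,"translation": [-5,-5,0],"roll": -35},{"fingers": -0.5,"translation": [-6,-6,0],"roll": -42},{"fingers": -0.5,"translation": [-6.4,-7.3,0],"roll": -49},{"fingers": -0.5,"translation": [-6.4,-7.3,0],"roll": -56},{"fingers": -0.5,"translation": [-6.4,-7.3,0],"roll": -63},{"fingers": -0.5,"translation": [-6.4,-7.3,0],"roll": -70},{"fingers": -0.5,"translation": [-6.4,-7.3,0],"roll": -77},{"fingers": -0.5,"translation": [-6.4,-7.3,0],"roll": -84},{"fingers": -0.5,"translation": [-6.4,-7.3,0],"roll": -91},{"fingers": -0.5,"translation": [-6.4,-7.3,0],"roll": -98},{"fingers": -0.5,"translation": [-6.4,-7.3,1],"roll": -105},{"fingers": -0.5,"translation": [-6.4,-7.3,4],"roll": -112},{"fingers": -0.5,"translation": [-6.4,-7.3,8],"roll": -119},{"fingers": -0.5,"translation": [-6.4,-7.3,11.5],"roll": -125},{"fingers": -0.5,"translation": [-6.4,-7.3,13],"roll": -125},{"fingers": -0.5,"translation": [-6.4,-7.3,13],"roll": -125}])

```text
clock: 25.35
eef_pos: [0.5208, 0.1734, 0.159]
tool_rot: [0.848, 0.53, -0.005, -0.001]
ft_force: [-0.9, -1.0, 0.2]
grip_width: 0.0642
```

```bash
python3 chk.py w13
```

```text
[0.52253418 0.17391574 0.16178333] [ 0.848  0.53  -0.003 -0.001] [ 0.6 -0.1 -0. ] 25.4 ([262, 247, 40, 44, 1331], array([281.9, 268.6]), np.float64(0.11510000000000001), np.float64(0.5))
```

Call:
play_rows(motion=[{"fingers": 1,"translation": [0,0.1,0],"roll": 0},{"fingers": 1,"translation": [0,0.1,0],"roll": 0},{"fingers": 1,"translation": [0,0.1,0],"roll": 0},{"fingers": 1,"translation": [0,0.1,0],"roll": 0},{"fingers": 1,"translation": [0,0.1,0],"roll": 0},{"fingers": 1,"translation": [-0.01,0.12,0.03],"roll": 7},{"fingers": 1,"translation": [-0.02,0.13,0.06],"roll": 14},{"fingers": 1,"translation": [-0.03,0.15,0.09],"roll": 21},{"fingers": 1,"translation": [-0.04,0.16,0.12],"roll": 28},{"fingers": 1,"translation": [-0.06,0.18,0.14],"roll": 35},{"fingers": 1,"translation": [-0.07,0.2,0.17],"roll": 42},{"fingers": 1,"translation": [-0.08,0.22,0.2],"roll": 49},{"fingers": 1,"translation": [-0.09,0.23,0.23],"roll": 56},{"fingers": 1,"translation": [-0.1,0.25,0.26],"roll": 63},{"fingers": 1,"translation": [-0.12,0.27,0.29],"roll": 70}])

```text
clock: 26.65
eef_pos: [0.527, 0.1689, 0.1622]
tool_rot: [0.999, -0.05, 0.002, 0.004]
ft_force: [-13.7, -12.1, -6.0]
grip_width: 0.0385
```

Call:
play_rows(motion=[{"fingers": -0.5,"translation": [0,0,0],"roll": 0},{"fingers": -0.5,"translation": [0,0,0],"roll": 0},{"fingers": -0.5,"translation": [0,0,0],"roll": 0},{"fingers": -0.5,"translation": [0,0,0],"roll": -7},{"fingers": -0.5,"translation": [0,0,0],"roll": -14},{"fingers": -0.5,"translation": [0,0,0],"roll": -21},{"fingers": -0.5,"translation": [0,0,0],"roll": -28},{"fingers": -0.5,"translation": [0,0,0],"roll": -35},{"fingers": -0.5,"translation": [0,0,0],"roll": -42},{"fingers": -0.5,"translation": [0,0,0],"roll": -49},{"fingers": -0.5,"translation": [0,0,0],"roll": -56},{"fingers": -0.5,"translation": [0,0,0],"roll": -63},{"fingers": -0.5,"translation": [0,0,0],"roll": -70},{"fingers": -0.5,"translation": [0,0,0],"roll": -70}])

```text
clock: 27.82
eef_pos: [0.5271, 0.173, 0.1625]
tool_rot: [0.847, 0.531, 0.002, 0.0]
ft_force: [-0.6, 0.5, -0.0]
grip_width: 0.0639
```

```bash
python3 chk.py w14
```

```text
[0.52692638 0.17289098 0.16235186] [0.848 0.529 0.001 0.   ] [-0.   0.4  0.2] 27.8667 ([254, 231, 40, 43, 972], array([273.3, 252.3]), np.float64(0.1121), np.float64(1.0))
```

Call:
play_rows(motion=[{"fingers": -0.5,"translation": [0,-0.15,0.1],"roll": 7},{"fingers": -0.5,"translation": [0,-0.15,0.15],"roll": 14},{"fingers": 1,"translation": [0,-0.15,0.15],"roll": 14},{"fingers": 1,"translation": [0,-0.15,0.15],"roll": 14},{"fingers": 1,"translation": [0,-0.15,0.15],"roll": 14},{"fingers": 1,"translation": [0,-0.15,0.15],"roll": 14},{"fingers": 1,"translation": [0,-0.15,0.15],"roll": 14},{"fingers": 1,"translation": [0,-0.12,0.18],"roll": 21},{"fingers": 1,"translation": [0,-0.1,0.2],"roll": 28},{"fingers": 1,"translation": [0,-0.08,0.22],"roll": 35},{"fingers": 1,"translation": [0,-0.06,0.24],"roll": 42},{"fingers": 1,"translation": [0,-0.06,0.24],"roll": 42},{"fingers": -0.5,"translation": [0,-0.06,0.24],"roll": 42},{"fingers": -0.5,"translation": [0,-0.06,0.24],"roll": 42},{"fingers": -0.5,"translation": [0,-0.06,0.24],"roll": 42},{"fingers": -0.5,"translation": [0,-0.06,0.1],"roll": 35},{"fingers": -0.5,"translation": [0,-0.06,0],"roll": 28},{"fingers": -0.5,"translation": [0,-0.06,0],"roll": 21},{"fingers": -0.5,"translation": [0,0,0],"roll": 14},{"fingers": -0.5,"translation": [0,0,0],"roll": 7}])

```text
clock: 29.53
eef_pos: [0.5254, 0.1716, 0.1602]
tool_rot: [0.877, 0.48, -0.001, -0.0]
ft_force: [0.2, 1.3, -0.4]
grip_width: 0.0643
```

Call:
play_rows(motion=[{"fingers": -0.5,"translation": [0,0,0],"roll": -7},{"fingers": -0.5,"translation": [0,0,0],"roll": -7}])

```text
clock: 29.7
eef_pos: [0.5254, 0.1717, 0.1602]
tool_rot: [0.847, 0.531, -0.001, -0.0]
ft_force: [0.5, 0.2, -0.6]
grip_width: 0.064
```

```bash
python3 chk.py w15
```

```text
[0.52551772 0.17174576 0.16030794] [ 0.849  0.529 -0.001 -0.   ] [ 0.5 -0.1  0.3] 29.75 ([258, 236, 39, 43, 1021], array([277.2, 257.4]), np.float64(0.11120000000000001), np.float64(0.3))
```

Call:
play_rows(motion=[{"fingers": -0.5,"translation": [0,0,-4],"roll": 0},{"fingers": -0.5,"translation": [0,0,-8],"roll": 0},{"fingers": -0.5,"translation": [0,0,-12],"roll": 7},{"fingers": -0.5,"translation": [-1,0,-13.3],"roll": 14},{"fingers": -0.5,"translation": [-3,0.3,-13.3],"roll": 21},{"fingers": -0.5,"translation": [-5,0.5,-13.3],"roll": 28},{"fingers": -0.5,"translation": [-7,0.7,-13.3],"roll": 35},{"fingers": -0.5,"translation": [-9,0.9,-13.3],"roll": 42},{"fingers": -0.5,"translation": [-9.5,0.8,-13.3],"roll": 49},{"fingers": -0.5,"translation": [-9.5,0.8,-13.3],"roll": 56},{"fingers": -0.5,"translation": [-9.5,0.8,-13.3],"roll": 63},{"fingers": -0.5,"translation": [-9.5,0.8,-13.3],"roll": 70},{"fingers": -0.5,"translation": [-9.5,0.8,-13.3],"roll": 77},{"fingers": -0.5,"translation": [-9.5,0.8,-13.3],"roll": 84},{"fingers": -0.5,"translation": [-9.5,0.8,-13.3],"roll": 91},{"fingers": -0.5,"translation": [-9.5,0.8,-13.3],"roll": 98},{"fingers": -0.5,"translation": [-9.5,0.8,-13.3],"roll": 105},{"fingers": -0.5,"translation": [-9.5,0.8,-13.3],"roll": 112},{"fingers": -0.5,"translation": [-9.5,0.8,-13.3],"roll": 119},{"fingers": -0.5,"translation": [-9.5,0.8,-13.3],"roll": 125}])

```text
clock: 31.42
eef_pos: [0.4913, 0.0831, 0.2936]
tool_rot: [0.86, -0.511, -0.0, 0.0]
ft_force: [-0.4, 0.4, -0.6]
grip_width: 0.0638
```

Call:
play_rows(motion=[{"fingers": -0.5,"translation": [0,0,0],"roll": 0},{"fingers": -0.5,"translation": [0,0,0],"roll": 0}])

```text
clock: 31.58
eef_pos: [0.4914, 0.0832, 0.2937]
tool_rot: [0.862, -0.507, -0.0, 0.0]
ft_force: [-0.6, 0.5, 0.3]
grip_width: 0.0638
```

```bash
python3 chk.py w16; python3 - <<'E'
import pickle,cv2,numpy as np
from workcell import bot
c=pickle.load(open("w16.pkl","rb")); t=bot.camera("top")
a=cv2.resize(c["pixels"][:260,120:370,::-1],None,fx=2,fy=2,interpolation=cv2.INTER_CUBIC)
b=cv2.resize(t["pixels"][110:230,160:260,::-1],None,fx=2.9,fy=2.9,interpolation=cv2.INTER_CUBIC)
d=cv2.resize(t["pixels"][140:220,270:370,::-1],None,fx=2.9,fy=2.2)
out=np.zeros((530,790,3),np.uint8); out[:520,:500]=a; out[:348,500:790]=b; out[350:350+176,500:790]=d
cv2.imwrite("pics/w16.png",out)
E
```

```text
[0.49147036 0.08321893 0.29378281] [ 0.862 -0.507 -0.     0.   ] [-0.1  0.9 -0.1] 31.6333 ([161, 92, 14, 22, 237], array([167.6, 102.3]), np.float64(0.11140000000000001), np.float64(0.1))
```

View pics/w16.png

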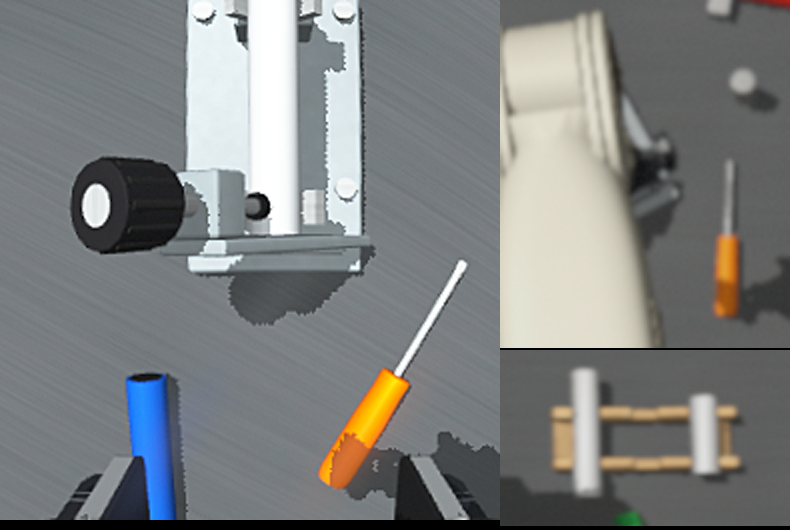

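```bash
python3 - <<'E'
import pickle
from workcell import bot
for n in("w12","w16"):
    c=pickle.load(open(n+".pkl","rb"))["pixels"]; print(n,[c[y,244:258,0].tolist() for y in(101,103)])
print(bot.job_done())
E
```

```text
w12 [[114, 113, 116, 120, 67, 24, 30, 24, 18, 52, 255, 255, 255, 254], [106, 106, 109, 115, 76, 31, 30, 30, 17, 32, 255, 255, 255, 255]]
w16 [[114, 113, 114, 116, 122, 92, 39, 27, 33, 22, 0, 255, 255, 255], [106, 105, 106, 107, 110, 100, 49, 27, 33, 21, 0, 255, 219, 255]]
the job is handed in; nothing more can be done
None
```

I clamped the 160 mm tube in the vee jig and handed the job in at about 32 s; no verdict came back.

**What I did:**
- I took the middle-length tube from the rack, lowered it beyond the clamp and slid it in -y until it met the end plate with about 5 N of reaction.
- I let go of it, then turned the leaning knob clockwise in five 70° strokes and one of about 28°, releasing and regripping between strokes.

**Last checks:**
- **Tube:** it lies in both vees with its end at the plate, and the gripper is clear and touching nothing.
- **Clamp:** the knob is about 110.6 to 111.4 mm from the screw foot. In the last 4 mm of knob travel the pad moved only about 1 mm, so the spring is squeezed about 3 mm. That is roughly 40 N by calculation, as the pad force can't be measured directly.
- **Other tubes:** the 120 mm and 200 mm tubes are still in the rack.

**Disagreements:**
- The jig's base plate appeared 10 to 15 mm off the described middle in y, so I placed the jig from its vees and knob instead.
- The two ways of measuring the knob's position differed by about 0.8 mm. Both put the spring well inside its range.
- The final top view of the jig was blocked by the arm, so the tube was checked only from the wrist camera.

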